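Strip the lift control box into the tool drawer

TASK

The car lift's control box is being stripped for repair. Pull the red tool chest's top drawer open and lift the blue cover plate off the box, laying it flat on the bench with its yellow grip up; only then move every relay module from the box into the drawer. With all of them in the drawer, seat the cover back down flat on the box over its two pins, push the drawer fully shut, and leave the spray can, cleaner bottle and wrench where they are.

Things in the scene. Friction and masses are not known exactly. Their poses are not given: they have to be found in the camera images.
- chest: Red steel tool chest fixed to the bench, 250 deep (its x) x 300 wide (its y) x 160 high; origin at the foot of the middle of its front face, x runs into the chest (away from the robot), z up. Only its top drawer moves; the lower drawer fronts are dummies. It may stand left or right of the robot, with the control box on the other side.
- drawer (a joint): Opening of the chest's top drawer in m: 0 shut, 0.16 fully open; slides along the chest's -x; about 2 N of friction, stays where it is left, does not lock.
- drawer_handle (a point): Middle of the drawer's aluminium bar handle, a round horizontal bar along the chest's y, 120 long, 11 thick, 35 in front of the drawer front (clear gap behind it about 29), 24 below the chest's top (136 above the bench). Moves with the drawer; axes as the chest's.
- drawer_floor (a point): Point on top of the drawer's floor, 57 behind the inner face of the drawer front, midway across, 93 above the bench; moves with the drawer, axes as the chest's. The tray inside is 270 wide (y) and 207 long (x); its sides stand 40 above the floor, the front panel 55. With the drawer shut the chest top's underside is 59 above the floor.
- box: Grey steel control box fixed to the bench on its back, open upwards: 198 (x) x 164 (y) x 62 high, walls and floor 5 thick; origin at the middle of its underside. Inside, two 14 x 14 posts at x = -84 and +84, y = 0 rise to the rim; each carries a brass pin 9 in diameter, tapered, standing 14 above the rim.
- box_rim (a point): Middle of the box's mouth at the height of the rim (62 above the bench), axes as the box's. The seated cover's origin lies here.
- cover: Loose blue cover plate, 204 (x) x 170 (y) x 5 thick, 0.3 kg, with two through holes 14 in diameter at x = -84 and +84, y = 0 that drop over the box's pins, and on its top a yellow flat-sided grip: 14 thick (x), 60 long (y), from 5 to 35 above the underside. Origin at the middle of the underside, z up. Starts seated on the box; either way round fits.
- relay0: Orange relay module with black bands, a block 72 (x) x 34 (y) x 34 (z), about 0.12 kg; origin at the middle of its underside. May be absent. The modules start on the box's floor under the cover, middles near x = -50 or +50, y = -32 or +32 of the box, long side along the box's x.
- relay1: As relay0; may be absent.
- relay2: As relay0; may be absent.
- relay3: As relay0; may be absent.
- relay0_mid (a point): Middle of relay0, 17 above its underside.
- relay1_mid (a point): Middle of relay1.
- relay2_mid (a point): Middle of relay2.
- relay3_mid (a point): Middle of relay3.
- spray: White spray can with a red cap, 60 in diameter, about 200 high, origin under its centre; a bystander.
- cleaner: Green bottle, 72 in diameter, about 190 high, origin under its centre; a bystander.
- wrench: Steel wrench 170 long lying on top of the chest, towards the back, its length roughly across the chest; origin under its middle; a bystander.

How it is judged:
By the outcome, as a careful person would: the job done as asked, in the order asked, and still so for the second after the job is handed in, with the robot touching nothing.
Of relay0, relay1, relay2, relay3 only 2 to 4 are there at a start; the rules pass over those that are not, and their reading is None.
At some moment in a run one of cover may be knocked a few centimetres aside while the robot is not near it.
Once in a run the grip may slacken for a moment while it holds something.
It also fails if it takes over 208 s, if anything falls off the work surface, if the arm or the gripper's body presses on something with over 40 N, if the wrist force passes 120 N, or if a joint passes its speed limit or range.

ROBOT

A 7-joint arm with a two-finger parallel gripper is mounted at the origin on the work surface. World frame = base frame: x ahead of the robot, y to its left, z up, the work surface at z = 0. Lengths are in m, angles in rad, forces in N, time in s.
With the tool pointing down it reaches from about 0.4 to 0.875 m from the base axis. Payload 19.3 kg.
Tool frame: the origin (TCP) lies midway between the tips of the shut fingers; the grasp point (between the pads) lies 19 mm behind it; z points along the fingers, y is the line along which they close (so a half turn about z gives the same grasp; the last joint's range is limited). The gripper opens to 85 mm and grips with 20 to 120 N. Pads are 22 mm wide; open, the fingers measure 114 mm over their backs; the gripper's body (76 mm by 85 mm) begins 54 mm behind the grasp point. The pads swing forward as they close: fully open they stand 13 mm farther back than shut.
Start: joints at [1.121, 0.521, -0.036, 1.599, 0.021, 1.021, -0.113], TCP at [0.232, -0.58, 0.231] pointing down, gripper open.
Joint ranges: [-2.91, 2.91], [-0.3, 2.13], [-1.5, 1.42], [0.17, 2.43], [-1.26, 4.41], [0.16, 1.93], [-2.52, 2.52]. Speed limits (rad/s): [1.89, 1.89, 2.39, 2.39, 3.01, 3.01, 3.01].

INTERFACE

Orientations are given as [roll, pitch, yaw] about the fixed x, y, z axes, in that order (R = Rz(yaw) Ry(pitch) Rx(roll)).
In Python, from workcell import * gives the robot as it stands. The module is installed in compiled form; this text tells all that it offers.
- The arm moves only by the tool play_rows, never from a script. Its argument "deltas" is a list of rows, each a list of 7 numbers: the shift along the tool's x, y, z in units of 500 mm (1.0 is 500 mm), then the turn, a rotation vector about the tool's x, y, z in units of 120 degrees (1.0 is 120 degrees), then the closure, from 0 (fully open) to 1 (shut). A call has 1 to 10 rows; each row is the pose to reach, as a shift and turn from the pose commanded when the call began, along the tool's axes at that moment; what a row does not reach only later rows make up. A row lasts 1/10 s, in which the tool goes at most 50 mm and 8.59 degrees, less where a joint would pass 70% of its speed; a pose out of reach is approached as far as the arm can. A call with a number of a shift or a turn outside -1 to 1 is refused whole. A call with a gripper value outside its range is refused whole. The fingers move at their own pace and stop on an object; "newtons" is the grip in N (left out, the last holds). Time passes only in rows, so rows that repeat a pose let the fingers close. It gives the time, the measured TCP pose, the force, the opening and the grip force at its end, in the units of the state.
- observe(): the state, without advancing time (a new reading comes with each control period).
- grab_frame(name): name is "scene" or "top"; returns the picture (384x512x3 uint8, red, green, blue); there is no depth.
- get_calibration(name): a dict with "fovy" (degrees; the focal length in pixels is half the picture's height over the tangent of half this angle, whatever the lens; pixels are square), "cx", "cy" (the principal point, pixels), "k1" (the pictures are not rectified: a ray, as slopes to the right and down, at radius r is drawn at 1 + k1 r^2 times it, then the intrinsics apply), "xyz" and "rotation" of the camera in the world. Camera axes: x right, y down, z forward; pixel columns grow to the right and rows downward; lengths in m; the calibration is good to about 2 mm. A picture is of the moment at which its call begins. get_calibration takes no time and is no camera call.
- job_done(): hands the job in; it is judged then, once.
The state is a dict: "clock": time; "qpos": joint angles; "qd": joint speeds; "joint_efforts": joint torques, N m; "position": TCP position; "tool_rot": TCP orientation; "force": force on the tool from outside, world axes, zero at the start; "moment": the same for the moment, N m; "grip_width": finger opening in m; "finger_force": force on a finger pad.
Only numpy, scipy, OpenCV 4.12 (cv2) and the standard library are available. Lean on these libraries where they do the work, as an engineer would, in place of code of your own. Each camera call takes 0.05 s, during which the arm holds its last target. There are 200 camera calls.

## Working session

There is one attempt and no reset: what is moved stays moved. The work goes in short steps, Python scripts to look and compute and a tool call to move; the robot and the scene stay as the last step left them, time stands still between calls to the robot, and variables do not carry over. Pictures are saved under pics/ and viewed, at most 14 in all, crops included, and the job is handed in when it is done.

Besides the shell and the picture viewer there is one more tool, called after "Call:" as a command line: name --pt "numbers of a row" for each row, then --argument value for the rest. play_rows: Moves the arm, as the interface text tells. Its arguments: {"type":"object","properties":{"deltas":{"type":"array"},"newtons":{"type":"number"}},"required":["deltas"]}

```bash
mkdir -p pics
python3 - <<'E'
from workcell import *
import cv2
for n in("scene","top"):
    im=grab_frame(n); cv2.imwrite(f"pics/{n}0.png",cv2.resize(im[:,:,::-1],None,fx=1.5,fy=1.5,interpolation=cv2.INTER_CUBIC)); print(n,get_calibration(n))
print(observe())
E
```

```text
scene {'fovy': 51.27520375603897, 'cx': 252.05828237775145, 'cy': 188.40052684910046, 'k1': -0.03906414635406882, 'xyz': array([0.88646517, 0.2427387 , 1.14526897]), 'rotation': array([-2.82802805, -0.00422823,  2.380728  ])}
top {'fovy': 52.29324250471946, 'cx': 257.4186632303341, 'cy': 200.9977043944111, 'k1': 0.0044682448665117665, 'xyz': array([0.52208183, 0.01221931, 1.03312755]), 'rotation': array([-2.99713763,  0.02226596, -1.58138506])}
{'clock': 0.1, 'qpos': array([ 1.12081726,  0.52198139, -0.03632767,  1.59995411,  0.02119514,
        1.02106416, -0.11283021]), 'qd': array([-0.00149073, -0.00183792, -0.00057769, -0.00400144, -0.0005888 ,
       -0.00059549, -0.0003077 ]), 'joint_efforts': array([ 3.92180169e-03, -9.28496218e+01,  1.98423475e+00, -3.70532548e+01,
        1.80869474e-02,  5.59017935e-03,  1.57583040e-04]), 'position': array([ 0.23155756, -0.58020257,  0.23076534]), 'tool_rot': array([-3.14057252e+00,  6.59935078e-05,  3.79735637e-01]), 'force': array([-0.12742631,  0.41805677,  0.36839877]), 'moment': array([-0.01801386,  0.02243982,  0.07088758]), 'finger_force': 0.0, 'grip_width': 0.08562738775613783}
```

View pics/scene0.png

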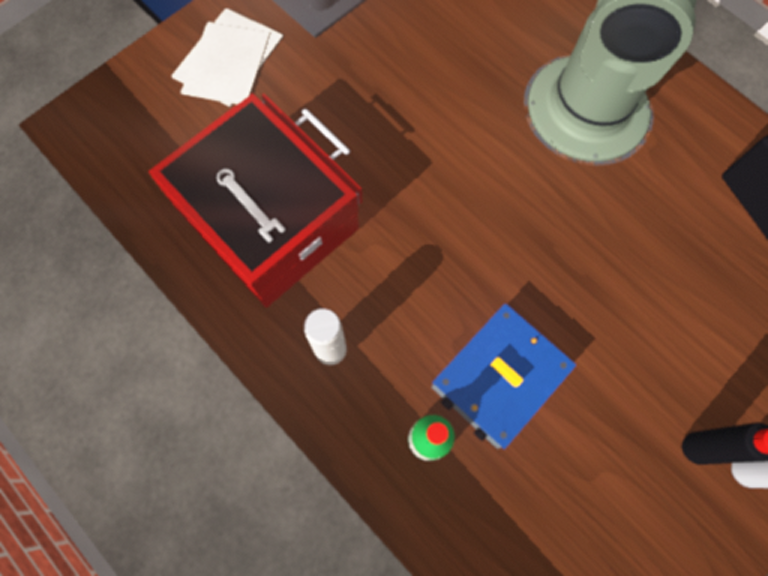

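View pics/top0.png

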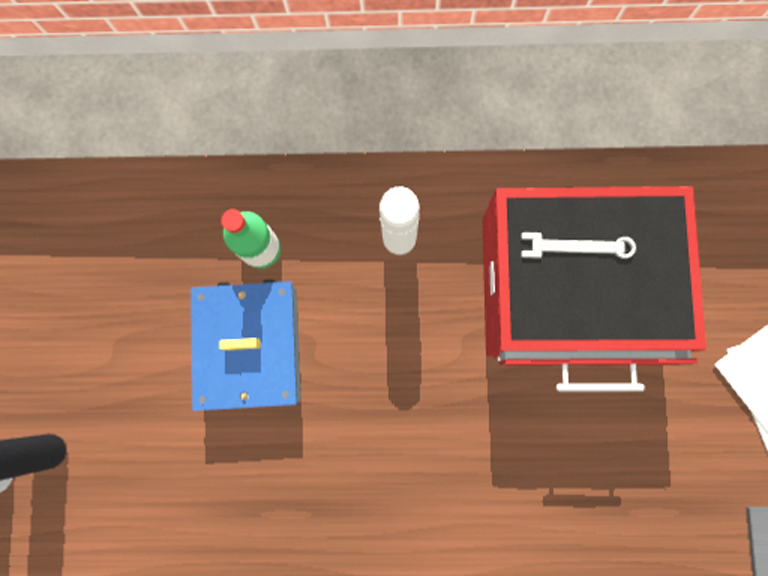

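The top view shows the box on the left, with cover corners near (191,287), (291,282), (299,404) and (192,410), the grip at (239,344) and pins at (242,295) and (244,397). The chest is on the right, with its handle bar running (558,387)–(643,387). The can is at about (400,240) and the bottle at about (258,250). These are pixels in the 1.5x picture.

```bash
cat > h.py <<'E'
from workcell import *
import numpy as np, cv2
from scipy.spatial.transform import Rotation as R
def cam(n):
    c=get_calibration(n); f=192/np.tan(np.radians(c['fovy']/2))
    return c,np.array([[f,0,c['cx']],[0,f,c['cy']],[0,0,1]]),np.array([c['k1'],0,0,0,0.]),R.from_euler('xyz',c['rotation']).as_matrix()
def pix2w(n,uv,z):   # uv in original pixels
    c,K,D,M=cam(n)
    p=cv2.undistortPoints(np.array(uv,float).reshape(-1,1,2),K,D)[:,0]
    d=np.c_[p,np.ones(len(p))]@M.T
    z=np.broadcast_to(z,len(p))
    return c['xyz']+d*((z-c['xyz'][2])/d[:,2])[:,None]
def w2pix(n,P):
    c,K,D,M=cam(n); P=(np.atleast_2d(P)-c['xyz'])@M
    return cv2.projectPoints(P,np.zeros(3),np.zeros(3),K,D)[0][:,0]
def blob(im,lo,hi):
    return cv2.inRange(cv2.cvtColor(im,cv2.COLOR_RGB2HSV),lo,hi)
def save(n,im,s=1.5): cv2.imwrite(f"pics/{n}.png",cv2.resize(im[:,:,::-1],None,fx=s,fy=s,interpolation=cv2.INTER_CUBIC))
def st():
    o=observe(); print('t%.1f'%o['clock'],o['position'].round(4),o['tool_rot'].round(3),'F',o['force'].round(1),'w%.4f'%o['grip_width'],'ff%.1f'%o['finger_force'],'q',o['qpos'].round(2)); return o
def go(pos,yaw=None,rpy=None):
    "print shift & turn (tool axes, units) from the measured pose"
    o=observe(); T=R.from_euler('xyz',o['tool_rot'])
    s=T.inv().apply(np.array(pos)-o['position'])/0.5
    G=R.from_euler('xyz',rpy if rpy is not None else [np.pi,0,yaw])
    r=np.degrees((T.inv()*G).as_rotvec())/120
    print('shift',s.round(4),'turn',r.round(4))
E
python3 - <<'E'
from h import *
t=lambda l:np.array(l)/1.5
print("cover",pix2w('top',t([(191,287),(291,282),(299,404),(192,410)]),.067).round(4))
print("grip top",pix2w('top',t([(239,344)]),.097).round(4))
print("pins",pix2w('top',t([(242,295),(244,397)]),.070).round(4))
print("chest top",pix2w('top',t([(497,188),(692,187),(704,347),(499,354)]),.16).round(4))
print("handle",pix2w('top',t([(558,387),(643,387)]),.1415).round(4))
print("can",pix2w('top',t([(400,203)]),.2),"bottle",pix2w('top',t([(234,220)]),.19))
print("grip scene",pix2w('scene',t([(507,372)]),.097).round(4),"handle scene",pix2w('scene',t([(304,114),(345,151)]),.1415).round(4))
print("cans scene",pix2w('scene',t([(323,322)]),.2),pix2w('scene',t([(437,433)]),.19))
# grip/cover blobs
for n in('top','scene'):
    im=grab_frame(n)
    for nm,lo,hi,z in(('yellow',(24,120,120),(34,255,255),.09),('blue',(105,120,40),(125,255,255),.067)):
        m=blob(im,lo,hi); cs=cv2.findContours(m,0,1)[0]; c=max(cs,key=cv2.contourArea); r=cv2.minAreaRect(c)
        b=pix2w(n,cv2.boxPoints(r),z); print(n,nm,cv2.contourArea(c),'ctr',b.mean(0).round(4),'edges',np.linalg.norm(np.diff(b,axis=0),axis=1).round(3),'ang',np.degrees(np.arctan2(*(b[1]-b[0])[1::-1])).round(1))
E
```

```text
cover [[0.6921 0.3603 0.067 ]
 [0.6982 0.1916 0.067 ]
 [0.4962 0.1759 0.067 ]
 [0.4884 0.351  0.067 ]]
grip top [[0.5929 0.2685 0.097 ]]
pins [[0.6767 0.2729 0.07  ]
 [0.5084 0.2654 0.07  ]]
chest top [[ 0.8236 -0.1424  0.16  ]
 [ 0.8196 -0.4389  0.16  ]
 [ 0.5754 -0.4356  0.16  ]
 [ 0.5686 -0.1357  0.16  ]]
handle [[ 0.5194 -0.2247  0.1415]
 [ 0.5181 -0.3504  0.1415]]
can [[0.78955165 0.00753889 0.2       ]] bottle [[0.77086216 0.25523446 0.19      ]]
grip scene [[0.5984 0.2753 0.097 ]] handle scene [[ 0.526  -0.3383  0.1415]
 [ 0.5235 -0.2233  0.1415]]
cans scene [[0.78330556 0.0106366  0.2       ]] [[0.77287127 0.26192179 0.19      ]]
top yellow 5.5 ctr [0.5894 0.2688 0.09  ] edges [0.058 0.005 0.058] ang -86.0
top blue 5373.5 ctr [0.595  0.2725 0.067 ] edges [0.175 0.205 0.17 ] ang -88.6
scene yellow 130.0 ctr [0.5972 0.2744 0.09  ] edges [0.019 0.057 0.019] ang -176.9
scene blue 4544.5 ctr [0.5965 0.2734 0.067 ] edges [0.21  0.175 0.204] ang -175.5
```

Run:
```python
from h import *
for n,mk in(('top',lambda u,v:(u>360)&(u<440)&(v>252)&(v<266)),('scene',lambda u,v:(u>196)&(u<236)&(v>70)&(v<108))):
    im=grab_frame(n); v,u=np.mgrid[:384,:512]
    hsv=cv2.cvtColor(im,cv2.COLOR_RGB2HSV); m=mk(u,v)&(hsv[...,2]>190)&(hsv[...,1]<50)
    P=pix2w(n,np.c_[u[m],v[m]],.139)
    b=cv2.minAreaRect(P[:,:2].astype(np.float32)); print(n,m.sum(),P.mean(0).round(4),np.median(P,axis=0).round(4),b, np.percentile(P[:,:2],[3,97],axis=0).round(4))
    # bar x near its middle third
    c=P[np.abs(P[:,1]+.286)<.03]; print('mid x',c[:,0].min(),c[:,0].max(),c[:,0].mean())
st(); go([.520,-.286,.20],np.pi/2)
```

```text
top 315 [ 0.5195 -0.2877  0.139 ] [ 0.5191 -0.2878  0.139 ] ((0.5221052169799805, -0.28770220279693604), (0.12918609380722046, 0.015577061101794243), 89.42311096191406) [[ 0.5139 -0.3476]
 [ 0.5282 -0.2276]]
mid x 0.5140551837667766 0.5235127197008597 0.5187778687428967
scene 166 [ 0.5232 -0.2837  0.139 ] [ 0.5223 -0.2832  0.139 ] ((0.528934895992279, -0.2852424383163452), (0.12763084471225739, 0.027574555948376656), 88.29361724853516) [[ 0.5163 -0.3423]
 [ 0.538  -0.226 ]]
mid x 0.5164631659352136 0.5266418722408431 0.5215840226393789
t0.3 [ 0.2316 -0.5804  0.2311] [-3.141  0.     0.38 ] F [ 0.4 -0.4  0.2] w0.0855 ff0.0 q [ 1.12  0.52 -0.04  1.6   0.02  1.02 -0.11]
shift [ 0.7539 -0.333   0.0623] turn [-1.000e-04 -1.000e-04 -5.687e-01]
```

Call:
play_rows --pt "0.754 -0.333 0.062 0 0 -0.569 0.69" --pt "0.754 -0.333 0.062 0 0 -0.569 0.69" --pt "0.754 -0.333 0.062 0 0 -0.569 0.69" --pt "0.754 -0.333 0.062 0 0 -0.569 0.69" --pt "0.754 -0.333 0.062 0 0 -0.569 0.69" --pt "0.754 -0.333 0.062 0 0 -0.569 0.69" --pt "0.754 -0.333 0.062 0 0 -0.569 0.69" --pt "0.754 -0.333 0.062 0 0 -0.569 0.69" --pt "0.754 -0.333 0.062 0 0 -0.569 0.69" --pt "0.754 -0.333 0.062 0 0 -0.569 0.69" --newtons 40

```text
clock: 1.3
position: [0.5215, -0.2838, 0.2]
tool_rot: [3.141, -0.001, 1.574]
force: [-1.2, -0.2, 1.1]
grip_width: 0.0263
finger_force: 0.0
```

Run:
```python
from h import *
st(); go([.520,-.286,.118],np.pi/2)
```

```text
t1.3 [ 0.5215 -0.2838  0.2   ] [ 3.141e+00 -1.000e-03  1.574e+00] F [-1.2 -0.2  1.1] w0.0263 ff0.0 q [ 0.67  0.53 -0.39  1.7   0.23  0.96  0.2 ]
shift [-0.0045 -0.0031  0.164 ] turn [ 0.0001 -0.0005  0.0017]
```

Call:
play_rows --pt "0 0 0.03 0 0 0 0.69" --pt "0 0 0.06 0 0 0 0.69" --pt "0 0 0.09 0 0 0 0.69" --pt "0 0 0.12 0 0 0 0.69" --pt "0 0 0.145 0 0 0 0.69" --pt "0 0 0.164 0 0 0 0.69" --pt "0 0 0.164 0 0 0 0.69" --pt "0 0 0.164 0 0 0 1" --pt "0 0 0.164 0 0 0 1" --pt "0 0 0.164 0 0 0 1"

```text
clock: 2.3
position: [0.5203, -0.2861, 0.1186]
tool_rot: [3.141, 0.0, 1.571]
force: [1.3, -0.1, -4.0]
grip_width: 0.0095
finger_force: 39.1
```

Call:
play_rows --pt "0 -0.03 0 0 0 0 1" --pt "0 -0.07 0 0 0 0 1" --pt "0 -0.11 0 0 0 0 1" --pt "0 -0.15 0 0 0 0 1" --pt "0 -0.19 0 0 0 0 1" --pt "0 -0.22 0 0 0 0 1" --pt "0 -0.245 0 0 0 0 1" --pt "0 -0.265 0 0 0 0 1" --pt "0 -0.275 0 0 0 0 1" --pt "0 -0.28 0 0 0 0 1"

```text
clock: 3.3
position: [0.38, -0.285, 0.1185]
tool_rot: [3.141, -0.001, 1.572]
force: [2.1, 9.3, -3.8]
grip_width: 0.0099
finger_force: 40.9
```

Call:
play_rows --pt "0 -0.005 0 0 0 0 1" --pt "0 -0.01 0 0 0 0 1" --pt "0 -0.01 0 0 0 0 1"

```text
clock: 3.6
position: [0.375, -0.285, 0.1185]
tool_rot: [-3.141, -0.001, 1.572]
force: [-0.6, 9.4, -0.4]
grip_width: 0.0094
finger_force: 41.3
```

Call:
play_rows --pt "0 0 0 0 0 0 0.69" --pt "0 0 0 0 0 0 0.69" --pt "0 0 0 0 0 0 0.69" --pt "0 0 -0.08 0 0 0 0.69" --pt "0 0 -0.16 0 0 0 0.69" --pt "0 0 -0.24 0 0 0 0.69" --pt "0 0 -0.24 0 0 0 0.69"

```text
clock: 4.3
position: [0.3769, -0.2873, 0.2429]
tool_rot: [3.136, 0.005, 1.571]
force: [0.2, -0.1, -0.5]
grip_width: 0.0269
finger_force: 0.0
```

Run:
```python
from h import *
im=grab_frame('top'); save('top1',im)
st(); go([.5945,.270,.16],np.radians(92.8))
```

```text
t4.3 [ 0.3759 -0.287   0.2405] [3.138e+00 3.000e-03 1.571e+00] F [-0.3  0.4 -0.4] w0.0264 ff0.0 q [ 0.89  0.29 -0.44  1.96  0.16  0.92  0.37]
shift [1.1145 0.4367 0.1591] turn [ 0.0016  0.0015 -0.0233]
```

View pics/top1.png

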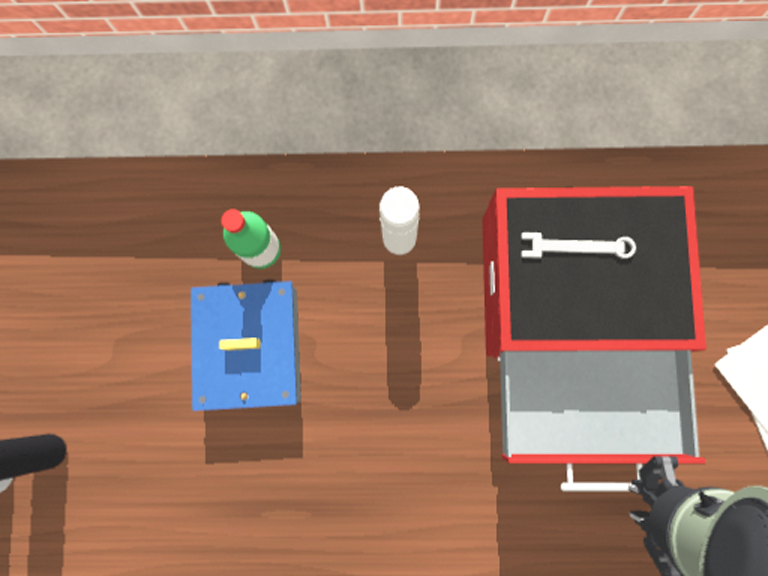

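The drawer is open: tray spans about (505–695, 350–457), handle at (565–635, 488). The cover has not moved; its grip is still at (239,344).

Call:
play_rows --pt "0.1 0.04 0 0 0 0 0.6" --pt "0.2 0.08 0 0 0 0 0.6" --pt "0.3 0.12 0 0 0 0 0.6" --pt "0.4 0.16 0 0 0 0 0.6" --pt "0.5 0.2 0 0 0 0 0.6" --pt "0.6 0.24 0 0 0 0 0.6" --pt "0.7 0.28 0 0 0 0 0.6" --pt "0.8 0.32 0 0 0 0 0.6" --pt "0.9 0.36 0.04 0 0 -0.02 0.6" --pt "1 0.4 0.08 0 0 -0.023 0.6"

```text
clock: 5.35
position: [0.5596, 0.1767, 0.2106]
tool_rot: [3.142, 0.0, 1.621]
force: [1.0, -1.4, 0.9]
grip_width: 0.0341
finger_force: 0.0
```

Run:
```python
from h import *
st(); go([.5945,.270,.13],np.radians(92.8))
```

```text
t5.3 [0.5596 0.1767 0.2106] [3.142 0.    1.621] F [ 1.  -1.4  0.9] w0.0341 ff0.0 q [-0.    0.54 -0.58  1.7   0.34  1.   -0.65]
shift [0.1828 0.0791 0.1613] turn [0.     0.0001 0.0007]
```

Call:
play_rows --pt "0.1 0.03 0.06 0 0 0 0.6" --pt "0.1 0.03 0.06 0 0 0 0.6" --pt "0.1 0.03 0.06 0 0 0 0.6" --pt "0.1 0.03 0.06 0 0 0 0.6" --pt "0.1 0.03 0.06 0 0 0 0.6"

```text
clock: 5.85
position: [0.5721, 0.2238, 0.1822]
tool_rot: [3.141, 0.001, 1.618]
force: [0.4, 0.0, 0.3]
grip_width: 0.0341
finger_force: 0.0
```

Run:
```python
from h import *
st(); go([.5945,.270,.074],np.radians(92.8))
```

```text
t5.8 [0.5721 0.2238 0.1822] [3.141e+00 1.000e-03 1.618e+00] F [0.4 0.  0.3] w0.0341 ff0.0 q [-0.09  0.61 -0.56  1.66  0.38  0.98 -0.74]
shift [0.0903 0.049  0.2164] turn [ 0.0004  0.0003 -0.0009]
```

Call:
play_rows --pt "0.09 0.049 0 0 0 0 0.6" --pt "0.09 0.049 0 0 0 0 0.6" --pt "0.09 0.049 0.06 0 0 0 0.6" --pt "0.09 0.049 0.12 0 0 0 0.6" --pt "0.09 0.049 0.16 0 0 0 0.6" --pt "0.09 0.049 0.19 0 0 0 0.6" --pt "0.09 0.049 0.216 0 0 0 0.6" --pt "0.09 0.049 0.216 0 0 0 0.6"

```text
clock: 6.65
position: [0.5937, 0.2709, 0.0727]
tool_rot: [-3.14, 0.001, 1.619]
force: [-0.8, -0.4, 0.4]
grip_width: 0.0341
finger_force: 0.0
```

Call:
play_rows --pt "0 0 0 0 0 0 1" --pt "0 0 0 0 0 0 1" --pt "0 0 0 0 0 0 1" --pt "0 0 0 0 0 0 1" --newtons 60

```text
clock: 7.05
position: [0.5945, 0.2718, 0.0749]
tool_rot: [3.14, -0.001, 1.619]
force: [-1.0, -0.7, 7.3]
grip_width: 0.0128
finger_force: 60.0
```

Call:
play_rows --pt "0 0 -0.02 0 0 0 1" --pt "0 0 -0.05 0 0 0 1" --pt "0 0 -0.1 0 0 0 1" --pt "0 0 -0.15 0 0 0 1" --pt "-0.03 -0.01 -0.18 0 0 0 1" --pt "-0.09 -0.025 -0.18 0 0 0 1" --pt "-0.16 -0.04 -0.18 0 0 0 1" --pt "-0.23 -0.055 -0.18 0 0 0 1" --pt "-0.3 -0.07 -0.18 0 0 0 1" --pt "-0.36 -0.085 -0.18 0 0 0 1"

```text
clock: 8.05
position: [0.5601, 0.0878, 0.1649]
tool_rot: [3.141, 0.001, 1.619]
force: [0.0, -0.6, -3.3]
grip_width: 0.0127
finger_force: 58.8
```

Call:
play_rows --pt "-0.05 -0.01 0 0 0 0 1" --pt "-0.09 -0.02 0 0 0 0 1" --pt "-0.12 -0.028 0 0 0 0 1" --pt "-0.12 -0.028 0 0 0 0 1" --pt "-0.12 -0.028 0 0 0 0 1"

```text
clock: 8.55
position: [0.5494, 0.0296, 0.1643]
tool_rot: [3.141, -0.0, 1.62]
force: [-0.2, 1.6, -3.7]
grip_width: 0.0128
finger_force: 58.8
```

Run:
```python
from h import *
save('top2',grab_frame('top'))
st(); go([.55,.03,.0145],np.radians(92.8))
```

```text
t8.6 [0.5495 0.03   0.1642] [ 3.141e+00 -1.000e-03  1.620e+00] F [ 1.   0.1 -4.5] w0.0128 ff58.8 q [ 0.25  0.54 -0.57  1.84  0.37  0.87 -0.45]
shift [-0.0003  0.0009  0.2993] turn [ 0.0003 -0.0003  0.0004]
```

View pics/top2.png

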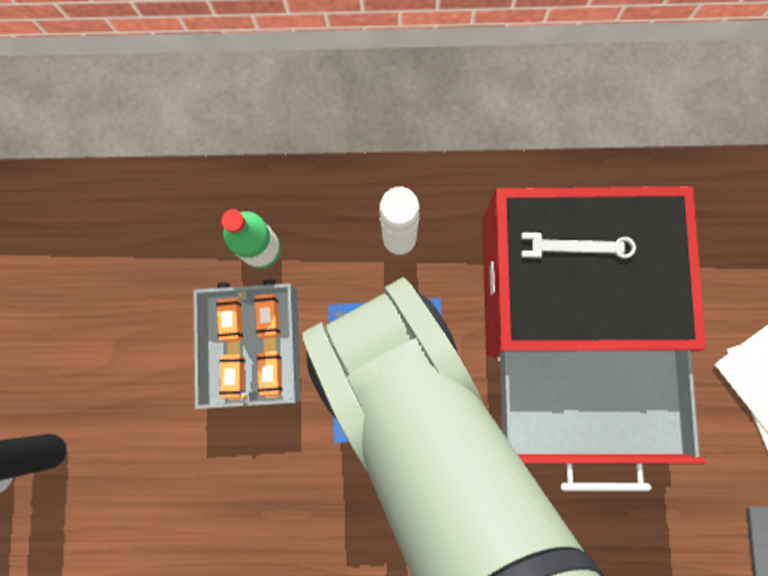

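All four relays are present, at about (229,321), (266,316), (232,376) and (270,374). The cover is held over free bench. Next I lay it down.

Call:
play_rows --pt "0 0 0.07 0 0 0 1" --pt "0 0 0.15 0 0 0 1" --pt "0 0 0.22 0 0 0 1" --pt "0 0 0.26 0 0 0 1" --pt "0 0 0.28 0 0 0 1" --pt "0 0 0.29 0 0 0 1" --pt "0 0 0.298 0 0 0 1" --pt "0 0 0.302 0 0 0 1" --pt "0 0 0.302 0 0 0 1"

```text
clock: 9.5
position: [0.5496, 0.0291, 0.0132]
tool_rot: [3.141, 0.0, 1.62]
force: [0.8, -0.6, -3.5]
grip_width: 0.0125
finger_force: 58.9
```

Run:
```python
from h import *
st()
```

```text
t9.5 [0.5496 0.0291 0.0132] [3.141 0.    1.62 ] F [ 0.8 -0.6 -3.5] w0.0125 ff58.9 q [ 0.14  0.76 -0.43  1.92  0.55  0.58 -0.6 ]
```

Call:
play_rows --pt "0 0 0.002 0 0 0 1" --pt "0 0 0.004 0 0 0 1" --pt "0 0 0.004 0 0 0 1" --pt "0 0 0.004 0 0 0 1"

```text
clock: 9.9
position: [0.5497, 0.0291, 0.0127]
tool_rot: [3.14, 0.001, 1.619]
force: [-12.1, -1.9, 35.5]
grip_width: 0.0126
finger_force: 64.4
```

Call:
play_rows --pt "0 0 0 0 0 0 0.6" --pt "0 0 0 0 0 0 0.6" --pt "0 0 0 0 0 0 0.6" --pt "0 0 -0.06 0 0 0 0.6" --pt "0 0 -0.14 0 0 0 0.6" --pt "0 0 -0.24 0 0 0 0.6" --pt "0 0 -0.32 0 0 0 0.6" --pt "0 0 -0.38 0 0 0 0.6" --pt "0 0 -0.38 0 0 0 0.5"

```text
clock: 10.8
position: [0.5509, 0.0293, 0.2046]
tool_rot: [3.136, 0.0, 1.619]
force: [-0.3, -0.3, -0.4]
grip_width: 0.0427
finger_force: 0.0
```

```bash
cat > rel.py <<'E'
from h import *
def relays(n,z=.039,lim=None):
    im=grab_frame(n); m=blob(im,(5,120,100),(22,255,255))
    m=cv2.morphologyEx(m,cv2.MORPH_CLOSE,np.ones((3,3)))
    for c in cv2.findContours(m,0,1)[0]:
        if cv2.contourArea(c)<60: continue
        u=cv2.boundingRect(c); r=cv2.minAreaRect(c); b=pix2w(n,cv2.boxPoints(r),z)
        if b[:,0].mean()>.9 or abs(b[:,1].mean())>.5: continue
        e=b[1]-b[0],b[2]-b[1]; L=max(e,key=np.linalg.norm)
        print(n,u,'ctr',b[:,:2].mean(0).round(4),'sz',[round(float(np.linalg.norm(x)),3) for x in e],'ang %.1f'%(np.degrees(np.arctan2(L[1],L[0]))%180))
    return im
E
python3 - <<'E'
from rel import *
st(); relays('top'); im=relays('scene')
c=im[190:330,230:400]; save('box',c,4)
go([.6472,.242,.15],np.radians(182.8))
E
```

```text
t10.8 [0.5509 0.0293 0.2046] [3.136 0.    1.619] F [-0.3 -0.3 -0.4] w0.0427 ff0.0 q [ 0.27  0.49 -0.6   1.81  0.33  0.94 -0.42]
top (382, 309, 42, 12) ctr [ 0.3819 -0.3187] sz [0.099, 0.026] ang 89.6
top (170, 196, 18, 69) ctr [0.5959 0.2352] sz [0.04, 0.175] ang 3.1
top (145, 196, 19, 71) ctr [0.5942 0.2984] sz [0.045, 0.179] ang 2.3
top (0, 97, 512, 287) ctr [0.5866 0.0479] sz [1.364, 0.714] ang 88.8
scene (284, 281, 15, 15) ctr [0.7543 0.263 ] sz [0.038, 0.037] ang 136.3
scene (319, 233, 47, 53) ctr [0.5945 0.3048] sz [0.175, 0.039] ang 5.0
scene (301, 218, 47, 52) ctr [0.5991 0.2405] sz [0.176, 0.037] ang 3.8
scene (200, 122, 77, 91) ctr [ 0.5958 -0.0686] sz [0.303, 0.12] ang 0.7
scene (239, 41, 273, 343) ctr [0.3696 0.2401] sz [0.924, 1.076] ang 35.0
scene (352, 0, 34, 53) ctr [-0.0579 -0.1533] sz [0.255, 0.08] ang 26.0
shift [0.4163 0.2161 0.1019] turn [ 2.000e-04  4.000e-04 -7.502e-01]
```

View pics/box.png

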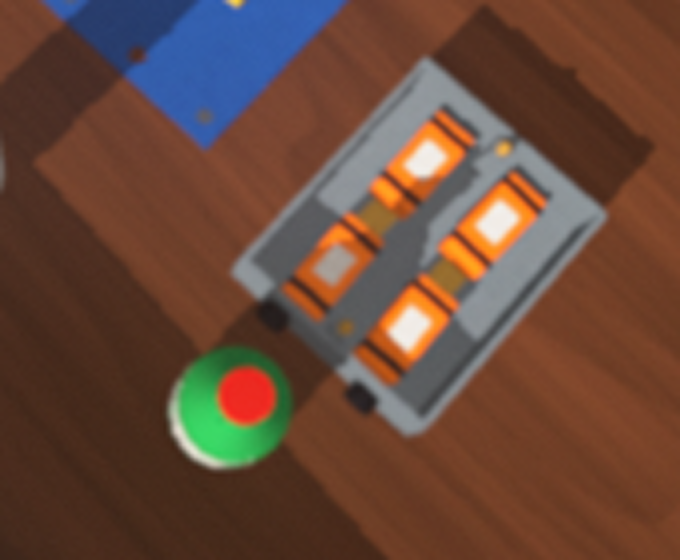

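Scene crop: four relays lie in two columns. Label centres are at crop (425,160), (497,220), (335,264) and (409,328).

Run:
```python
from h import *
s=np.array([(425,160),(497,220),(335,264),(409,328)])/4.+np.array([230,190])
print(pix2w('scene',s,.039).round(4))
im=grab_frame('top'); hsv=cv2.cvtColor(im,cv2.COLOR_RGB2HSV)
m=((hsv[...,1]<70)&(hsv[...,2]>170)).astype(np.uint8)
for c in cv2.findContours(m[185:275,125:200],0,1)[0]:
    if cv2.contourArea(c)>20:
        M=cv2.moments(c); print(cv2.contourArea(c),pix2w('top',[(125+M['m10']/M['m00'],185+M['m01']/M['m00'])],.039).round(4))
t=np.array([(229,321),(266,316),(232,376),(270,374)])/1.5
print(pix2w('top',t,.039).round(4))
```

```text
[[0.5486 0.239  0.039 ]
 [0.5434 0.3029 0.039 ]
 [0.6475 0.2458 0.039 ]
 [0.6424 0.3111 0.039 ]]
64.5 [[0.5424 0.3    0.039 ]]
59.5 [[0.5477 0.2355 0.039 ]]
58.0 [[0.6417 0.3069 0.039 ]]
46.0 [[0.6477 0.2418 0.039 ]]
362.0 [[0.5575 0.3308 0.039 ]]
395.5 [[0.5586 0.2161 0.039 ]]
[[0.6369 0.3026 0.039 ]
 [0.6447 0.239  0.039 ]
 [0.5433 0.2948 0.039 ]
 [0.5459 0.2304 0.039 ]]
```

Call:
play_rows --pt "0.42 0.216 0 0 0 -0.756 0.46" --pt "0.42 0.216 0 0 0 -0.756 0.46" --pt "0.42 0.216 0 0 0 -0.756 0.46" --pt "0.42 0.216 0 0 0 -0.756 0.46" --pt "0.42 0.216 0 0 0 -0.756 0.46" --pt "0.42 0.216 0.05 0 0 -0.756 0.46" --pt "0.42 0.216 0.1 0 0 -0.756 0.46" --pt "0.42 0.216 0.1 0 0 -0.756 0.46" --pt "0.42 0.216 0.1 0 0 -0.756 0.46" --pt "0.42 0.216 0.1 0 0 -0.756 0.46"

```text
clock: 11.95
position: [0.6461, 0.2442, 0.1486]
tool_rot: [-3.141, -0.003, 3.126]
force: [-0.1, -0.4, 0.6]
grip_width: 0.046
finger_force: 0.0
```

Call:
play_rows --pt "0 0 0 0 0 -0.04 0.46" --pt "0 0 0 0 0 -0.04 0.46" --pt "0 0 0 0 0 -0.04 0.46"

```text
clock: 12.25
position: [0.6464, 0.2441, 0.1495]
tool_rot: [-3.141, -0.002, -3.082]
force: [0.2, 0.2, 0.1]
grip_width: 0.046
finger_force: 0.0
```

Run:
```python
from h import *
st(); go([.648,.244,.0115],np.radians(183.7))
```

```text
t12.2 [0.6464 0.2441 0.1495] [-3.141e+00 -2.000e-03 -3.082e+00] F [0.2 0.2 0.1] w0.0460 ff0.0 q [ 0.05  0.86 -0.88  1.45  0.69  1.17  0.69]
shift [-0.0036 -0.0004  0.276 ] turn [-0.     -0.0008 -0.0026]
```

Call:
play_rows --pt "-0.003 0 0.06 0 0 0 0.46" --pt "-0.003 0 0.12 0 0 0 0.46" --pt "-0.003 0 0.17 0 0 0 0.46" --pt "-0.003 0 0.21 0 0 0 0.46" --pt "-0.003 0 0.24 0 0 0 0.46" --pt "-0.003 0 0.26 0 0 0 0.46" --pt "-0.003 0 0.276 0 0 0 0.46" --pt "-0.003 0 0.276 0 0 0 0.8" --pt "-0.003 0 0.276 0 0 0 0.8" --pt "-0.003 0 0.276 0 0 0 0.8"

```text
clock: 13.25
position: [0.6501, 0.2452, 0.0154]
tool_rot: [3.14, 0.004, -3.081]
force: [-0.1, -1.9, 21.2]
grip_width: 0.033
finger_force: 59.0
```

Run:
```python
from h import *
st()
```

```text
t13.2 [0.6501 0.2452 0.0154] [ 3.14   0.004 -3.081] F [-0.1 -1.9 21.2] w0.0330 ff59.0 q [ 0.01  1.02 -0.79  1.5   0.82  0.98  0.61]
```

Call:
play_rows --pt "0 0 -0.03 0 0 0 0.8" --pt "0 0 -0.1 0 0 0 0.8" --pt "0 0 -0.18 0 0 0 0.8" --pt "0 0 -0.26 0 0 0 0.8" --pt "0 0 -0.34 0 0 0 0.8" --pt "0 0 -0.39 0 0 0 0.8" --pt "0 0 -0.39 0 0 0 0.8"

```text
clock: 13.95
position: [0.6494, 0.2453, 0.2126]
tool_rot: [3.14, 0.005, -3.08]
force: [0.2, 0.2, -1.2]
grip_width: 0.033
finger_force: 60.6
```

Run:
```python
from h import *
im=cv2.imread('pics/top2.png')
for u in (530,600,660): print(u,[tuple(im[v,u]) for v in range(446,470,2)])
t=lambda l:np.array(l)/1.5
print('front top edges',pix2w('top',t([(600,v) for v in(454,456,458,460,462,464)]),.148)[:,0].round(4))
print('sides',pix2w('top',t([(504,400),(511,400),(682,400),(693,400)]),.133).round(4))
st(); go([.47,-.235,.205],np.pi/2)
```

```text
530 [(np.uint8(205), np.uint8(208), np.uint8(200)), (np.uint8(203), np.uint8(206), np.uint8(197)), (np.uint8(202), np.uint8(204), np.uint8(196)), (np.uint8(199), np.uint8(202), np.uint8(199)), (np.uint8(110), np.uint8(114), np.uint8(225)), (np.uint8(64), np.uint8(69), np.uint8(226)), (np.uint8(69), np.uint8(74), np.uint8(233)), (np.uint8(70), np.uint8(76), np.uint8(239)), (np.uint8(61), np.uint8(69), np.uint8(208)), (np.uint8(50), np.uint8(67), np.uint8(101)), (np.uint8(51), np.uint8(72), np.uint8(103)), (np.uint8(53), np.uint8(71), np.uint8(106))]
600 [(np.uint8(195), np.uint8(198), np.uint8(188)), (np.uint8(194), np.uint8(197), np.uint8(189)), (np.uint8(195), np.uint8(198), np.uint8(189)), (np.uint8(193), np.uint8(196), np.uint8(194)), (np.uint8(109), np.uint8(112), np.uint8(220)), (np.uint8(64), np.uint8(69), np.uint8(226)), (np.uint8(69), np.uint8(75), np.uint8(235)), (np.uint8(70), np.uint8(74), np.uint8(239)), (np.uint8(60), np.uint8(66), np.uint8(211)), (np.uint8(47), np.uint8(63), np.uint8(103)), (np.uint8(52), np.uint8(72), np.uint8(105)), (np.uint8(54), np.uint8(72), np.uin
[... 231 characters left out ...]
), np.uint8(214)), (np.uint8(63), np.uint8(67), np.uint8(222)), (np.uint8(69), np.uint8(73), np.uint8(232)), (np.uint8(69), np.uint8(74), np.uint8(236)), (np.uint8(61), np.uint8(65), np.uint8(209)), (np.uint8(49), np.uint8(63), np.uint8(105)), (np.uint8(53), np.uint8(73), np.uint8(106)), (np.uint8(54), np.uint8(75), np.uint8(111))]
front top edges [0.4223 0.4195 0.4166 0.4138 0.411  0.4082]
sides [[ 0.5008 -0.1452  0.133 ]
 [ 0.5007 -0.1557  0.133 ]
 [ 0.4983 -0.4101  0.133 ]
 [ 0.4981 -0.4263  0.133 ]]
t13.9 [0.6494 0.2453 0.2126] [ 3.14   0.005 -3.08 ] F [ 0.2  0.2 -1.2] w0.0330 ff60.6 q [ 0.06  0.8  -0.92  1.39  0.64  1.26  0.73]
shift [ 0.4172 -0.9367  0.011 ] turn [0.0029 0.0012 0.7793]
```

Call:
play_rows --pt "0.03 -0.08 0 0 0 0.07 0.8" --pt "0.06 -0.17 0 0 0 0.14 0.8" --pt "0.09 -0.26 0 0 0 0.21 0.8" --pt "0.12 -0.35 0 0 0 0.28 0.8" --pt "0.15 -0.44 0 0 0 0.35 0.8" --pt "0.18 -0.53 0 0 0 0.42 0.8" --pt "0.21 -0.62 0 0 0 0.49 0.8" --pt "0.24 -0.71 0 0 0 0.56 0.8" --pt "0.27 -0.8 0 0 0 0.63 0.8" --pt "0.3 -0.88 0 0 0 0.7 0.8"

```text
clock: 14.95
position: [0.5247, -0.2065, 0.2077]
tool_rot: [-3.141, 0.0, 1.73]
force: [0.5, -0.8, -1.7]
grip_width: 0.0327
finger_force: 60.6
```

Run:
```python
from h import *
st(); go([.523,-.235,.205],np.pi/2)
```

```text
t14.9 [ 0.5247 -0.2065  0.2077] [-3.141  0.     1.73 ] F [ 0.5 -0.8 -1.7] w0.0327 ff60.6 q [ 0.72  0.51 -0.62  1.77  0.35  0.98  0.11]
shift [-0.0558 -0.0124  0.0055] turn [-0.      0.0002  0.0761]
```

Call:
play_rows --pt "-0.056 -0.012 0 0 0 0.076 0.8" --pt "-0.056 -0.012 0 0 0 0.076 0.8" --pt "-0.056 -0.012 0.03 0 0 0.076 0.8" --pt "-0.056 -0.012 0.09 0 0 0.076 0.8" --pt "-0.056 -0.012 0.14 0 0 0.076 0.8" --pt "-0.056 -0.012 0.175 0 0 0.076 0.8" --pt "-0.056 -0.012 0.195 0 0 0.076 0.8" --pt "-0.056 -0.012 0.205 0 0 0.076 0.8" --pt "-0.056 -0.012 0.208 0 0 0.076 0.8" --pt "-0.056 -0.012 0.208 0 0 0.076 0.8"

```text
clock: 15.95
position: [0.5229, -0.2315, 0.1036]
tool_rot: [-3.138, -0.001, 1.58]
force: [-16.1, 5.7, 10.8]
grip_width: 0.0325
finger_force: 68.1
```

Run:
```python
from h import *
st(); save('top3',grab_frame('top')[200:330,300:490],4)
```

```text
t15.9 [ 0.5229 -0.2315  0.1036] [-3.138e+00 -1.000e-03  1.580e+00] F [-16.1   5.7  10.8] w0.0325 ff68.1 q [ 0.68  0.65 -0.52  1.82  0.44  0.78 -0.06]
```

View pics/top3.png

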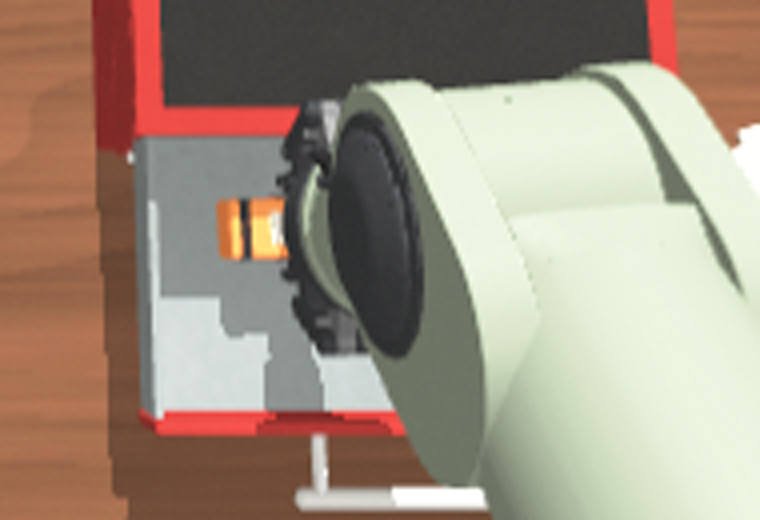

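The relay is on the tray floor at crop (250,230), but the gripper seems to touch the chest's front edge. I'll shift it 8 mm towards the robot before releasing.

Call:
play_rows --pt "0 -0.004 -0.004 0 0 0 0.8" --pt "0 -0.01 -0.006 0 0 0 0.8" --pt "0 -0.016 -0.006 0 0 0 0.8" --pt "0 -0.016 -0.003 0 0 0 0.8" --pt "0 -0.016 -0.001 0 0 0 0.8" --pt "0 -0.016 -0.001 0 0 0 0.8"

```text
clock: 16.6
position: [0.5166, -0.2328, 0.104]
tool_rot: [-3.141, -0.0, 1.578]
force: [0.9, -0.6, -1.9]
grip_width: 0.0329
finger_force: 67.5
```

Call:
play_rows --pt "0 0 0.002 0 0 0 0.8" --pt "0 0 0.002 0 0 0 0.5" --pt "0 0 0.002 0 0 0 0.5" --pt "0 0 0.002 0 0 0 0.5" --pt "0 0 -0.05 0 0 0 0.5" --pt "0 0 -0.13 0 0 0 0.5" --pt "0 0 -0.2 0 0 0 0.5" --pt "0 0 -0.2 0 0 0 0.5"

```text
clock: 17.4
position: [0.5184, -0.2333, 0.2085]
tool_rot: [3.136, 0.003, 1.578]
force: [-0.0, -0.1, -0.1]
grip_width: 0.0427
finger_force: 0.0
```

Run:
```python
from h import *
st(); go([.548,.237,.20],np.radians(183.7))
```

```text
t17.4 [ 0.5184 -0.2333  0.2085] [3.136e+00 3.000e-03 1.578e+00] F [-0.  -0.1 -0.1] w0.0427 ff0.0 q [ 0.74  0.51 -0.59  1.76  0.34  0.97  0.03]
shift [0.9403 0.0659 0.015 ] turn [ 0.0011  0.0031 -0.7774]
```

Call:
play_rows --pt "0.09 0.007 0 0 0 -0.07 0.46" --pt "0.18 0.014 0 0 0 -0.14 0.46" --pt "0.27 0.02 0 0 0 -0.21 0.46" --pt "0.36 0.027 0 0 0 -0.28 0.46" --pt "0.46 0.033 0 0 0 -0.35 0.46" --pt "0.56 0.04 0 0 0 -0.42 0.46" --pt "0.66 0.047 0 0 0 -0.49 0.46" --pt "0.76 0.053 0 0 0 -0.56 0.46" --pt "0.86 0.06 0 0 0 -0.63 0.46" --pt "0.94 0.066 0 0 0 -0.7 0.46"

```text
clock: 18.4
position: [0.5456, 0.2402, 0.204]
tool_rot: [3.141, -0.0, 3.051]
force: [0.5, -0.7, -0.0]
grip_width: 0.046
finger_force: 0.0
```

Call:
play_rows --pt "0.01 -0.02 0.04 0 0 -0.07 0.46" --pt "0.01 -0.02 0.08 0 0 -0.09 0.46" --pt "0.01 -0.02 0.1 0 0 -0.09 0.46" --pt "0.01 -0.02 0.1 0 0 -0.09 0.46"

```text
clock: 18.8
position: [0.5397, 0.2275, 0.153]
tool_rot: [-3.141, -0.002, -3.052]
force: [0.6, 0.7, 1.1]
grip_width: 0.0457
finger_force: 0.0
```

Run:
```python
from h import *
st(); go([.548,.237,.014],np.radians(183.7))
```

```text
t18.8 [0.5397 0.2275 0.153 ] [-3.141e+00 -2.000e-03 -3.052e+00] F [0.6 0.7 1.1] w0.0457 ff0.0 q [ 0.13  0.73 -0.96  1.74  0.68  1.04  0.59]
shift [-0.0189  0.0176  0.2779] turn [-0.0002 -0.001   0.0118]
```

Call:
play_rows --pt "-0.018 0.017 0.03 0 0 0.012 0.46" --pt "-0.018 0.017 0.1 0 0 0.012 0.46" --pt "-0.018 0.017 0.16 0 0 0.012 0.46" --pt "-0.018 0.017 0.21 0 0 0.012 0.46" --pt "-0.018 0.017 0.25 0 0 0.012 0.46" --pt "-0.018 0.017 0.27 0 0 0.012 0.46" --pt "-0.018 0.017 0.278 0 0 0.012 0.46" --pt "-0.018 0.017 0.278 0 0 0.012 0.8" --pt "-0.018 0.017 0.278 0 0 0.012 0.8" --pt "-0.018 0.017 0.278 0 0 0.012 0.8"

```text
clock: 19.8
position: [0.5494, 0.238, 0.017]
tool_rot: [3.141, 0.003, -3.076]
force: [-0.4, -0.9, 11.9]
grip_width: 0.0329
finger_force: 60.0
```

Call:
play_rows --pt "0 0 0 0 0 0 0.8" --pt "0 0 -0.03 0 0 0 0.8" --pt "0 0 -0.1 0 0 0 0.8" --pt "0 0 -0.18 0 0 0 0.8" --pt "0 0 -0.26 0 0 0 0.8" --pt "0 0 -0.34 0 0 0 0.8" --pt "0 0 -0.39 0 0 0 0.8" --pt "0 0 -0.39 0 0 0 0.8"

```text
clock: 20.6
position: [0.5493, 0.2382, 0.215]
tool_rot: [3.14, 0.005, -3.076]
force: [0.4, 0.0, -1.2]
grip_width: 0.0329
finger_force: 60.1
```

Run:
```python
from h import *
st(); go([.515,-.335,.21],np.pi/2)
```

```text
t20.6 [0.5493 0.2382 0.215 ] [ 3.14   0.005 -3.076] F [ 0.4  0.  -1.2] w0.0329 ff60.1 q [ 0.14  0.67 -0.99  1.66  0.61  1.14  0.62]
shift [ 0.1437 -1.1394  0.0072] turn [0.0028 0.0013 0.7813]
```

Call:
play_rows --pt "0.013 -0.1 0 0 0 0.07 0.8" --pt "0.026 -0.2 0 0 0 0.14 0.8" --pt "0.039 -0.3 0 0 0 0.21 0.8" --pt "0.052 -0.4 0 0 0 0.28 0.8" --pt "0.065 -0.5 0 0 0 0.35 0.8" --pt "0.078 -0.6 0 0 0 0.42 0.8" --pt "0.091 -0.7 0 0 0 0.49 0.8" --pt "0.104 -0.8 0 0 0 0.56 0.8" --pt "0.117 -0.9 0 0 0 0.63 0.8" --pt "0.13 -1 0 0 0 0.7 0.8"

```text
clock: 21.6
position: [0.5161, -0.2637, 0.2108]
tool_rot: [3.141, 0.0, 1.735]
force: [2.0, -0.9, -1.9]
grip_width: 0.0328
finger_force: 60.2
```

Run:
```python
from h import *
st(); go([.515,-.335,.106],np.pi/2)
```

```text
t21.6 [ 0.5161 -0.2637  0.2108] [3.141 0.    1.735] F [ 2.  -0.9 -1.9] w0.0328 ff60.2 q [ 0.82  0.54 -0.63  1.72  0.37  1.    0.21]
shift [-0.1402 -0.0255  0.2096] turn [0.0002 0.0001 0.0786]
```

Call:
play_rows --pt "-0.08 -0.013 0 0 0 0.06 0.8" --pt "-0.14 -0.025 0 0 0 0.078 0.8" --pt "-0.14 -0.025 0 0 0 0.078 0.8" --pt "-0.14 -0.025 0.06 0 0 0.078 0.8" --pt "-0.14 -0.025 0.12 0 0 0.078 0.8" --pt "-0.14 -0.025 0.17 0 0 0.078 0.8" --pt "-0.14 -0.025 0.195 0 0 0.078 0.8" --pt "-0.14 -0.025 0.205 0 0 0.078 0.8" --pt "-0.14 -0.025 0.21 0 0 0.078 0.8" --pt "-0.14 -0.025 0.21 0 0 0.078 0.8"

```text
clock: 22.6
position: [0.5167, -0.333, 0.106]
tool_rot: [3.141, 0.0, 1.578]
force: [-1.2, -0.1, -1.2]
grip_width: 0.0329
finger_force: 60.3
```

Call:
play_rows --pt "0 0 0 0 0 0 0.8" --pt "0 0 0 0 0 0 0.8"

```text
clock: 22.8
position: [0.5166, -0.3331, 0.1059]
tool_rot: [3.141, 0.001, 1.578]
force: [-0.1, -0.3, -1.2]
grip_width: 0.0328
finger_force: 60.3
```

Lower the last bit, release and rise.

Call:
play_rows --pt "0 0 0.002 0 0 0 0.8" --pt "0 0 0.002 0 0 0 0.5" --pt "0 0 0.002 0 0 0 0.5" --pt "0 0 0.002 0 0 0 0.5" --pt "0 0 -0.05 0 0 0 0.5" --pt "0 0 -0.13 0 0 0 0.5" --pt "0 0 -0.21 0 0 0 0.5" --pt "0.08 0.004 -0.21 0 0 -0.06 0.5" --pt "0.16 0.008 -0.21 0 0 -0.12 0.5" --pt "0.16 0.008 -0.21 0 0 -0.12 0.5"

```text
clock: 23.8
position: [0.5205, -0.2477, 0.211]
tool_rot: [3.14, -0.001, 1.84]
force: [0.3, -1.3, 1.1]
grip_width: 0.0431
finger_force: 0.0
```

Run:
```python
from h import *
st(); go([.642,.309,.20],np.radians(183.7))
```

```text
t23.8 [ 0.5205 -0.2477  0.211 ] [ 3.14e+00 -1.00e-03  1.84e+00] F [ 0.3 -1.3  1.1] w0.0431 ff0.0 q [ 0.81  0.54 -0.66  1.73  0.38  1.01  0.28]
shift [1.0085 0.5304 0.0238] turn [ 9.000e-04  1.000e-04 -6.522e-01]
```

Call:
play_rows --pt "0.085 0.045 0 0 0 -0.06 0.46" --pt "0.17 0.09 0 0 0 -0.12 0.46" --pt "0.26 0.135 0 0 0 -0.18 0.46" --pt "0.34 0.18 0 0 0 -0.24 0.46" --pt "0.43 0.225 0 0 0 -0.3 0.46" --pt "0.51 0.27 0 0 0 -0.36 0.46" --pt "0.6 0.315 0 0 0 -0.42 0.46" --pt "0.68 0.36 0 0 0 -0.48 0.46" --pt "0.77 0.405 0 0 0 -0.54 0.46" --pt "0.85 0.45 0 0 0 -0.6 0.46"

```text
clock: 24.8
position: [0.6286, 0.2175, 0.2101]
tool_rot: [-3.142, -0.0, 3.091]
force: [0.5, -0.3, 0.1]
grip_width: 0.0459
finger_force: 0.0
```

Run:
```python
from h import *
st(); go([.642,.309,.15],np.radians(183.7))
```

```text
t24.8 [0.6286 0.2175 0.2101] [-3.142 -0.     3.091] F [ 0.5 -0.3  0.1] w0.0459 ff0.0 q [ 0.12  0.77 -0.93  1.47  0.63  1.22  0.63]
shift [-0.0175  0.1841  0.1202] turn [-0.     -0.0001 -0.0551]
```

Call:
play_rows --pt "-0.01 0.08 0.02 0 0 -0.055 0.46" --pt "-0.017 0.15 0.06 0 0 -0.055 0.46" --pt "-0.017 0.184 0.1 0 0 -0.055 0.46" --pt "-0.017 0.184 0.12 0 0 -0.055 0.46" --pt "-0.017 0.184 0.12 0 0 -0.055 0.46"

```text
clock: 25.3
position: [0.6416, 0.3062, 0.1485]
tool_rot: [-3.14, -0.002, -3.082]
force: [-0.5, -0.7, -0.3]
grip_width: 0.0461
finger_force: 0.0
```

Run:
```python
from h import *
st(); go([.643,.309,.014],np.radians(183.7))
```

```text
t25.3 [0.6416 0.3062 0.1485] [-3.140e+00 -2.000e-03 -3.082e+00] F [-0.5 -0.7 -0.3] w0.0461 ff0.0 q [-0.04  0.9  -0.9   1.38  0.71  1.2   0.62]
shift [-0.0037  0.0058  0.269 ] turn [-0.0006 -0.001  -0.0023]
```

Call:
play_rows --pt "-0.003 0.005 0.03 0 0 0 0.46" --pt "-0.003 0.005 0.1 0 0 0 0.46" --pt "-0.003 0.005 0.16 0 0 0 0.46" --pt "-0.003 0.005 0.21 0 0 0 0.46" --pt "-0.003 0.005 0.245 0 0 0 0.46" --pt "-0.003 0.005 0.262 0 0 0 0.46" --pt "-0.003 0.005 0.269 0 0 0 0.46" --pt "-0.003 0.005 0.269 0 0 0 0.8" --pt "-0.003 0.005 0.269 0 0 0 0.8" --pt "-0.003 0.005 0.269 0 0 0 0.8"

```text
clock: 26.3
position: [0.6445, 0.3101, 0.0178]
tool_rot: [3.14, 0.003, -3.082]
force: [-1.8, 1.1, 8.2]
grip_width: 0.0328
finger_force: 60.8
```

Call:
play_rows --pt "0 0 0 0 0 0 0.8" --pt "0 0 -0.03 0 0 0 0.8" --pt "0 0 -0.1 0 0 0 0.8" --pt "0 0 -0.18 0 0 0 0.8" --pt "0 0 -0.26 0 0 0 0.8" --pt "0 0 -0.34 0 0 0 0.8" --pt "0 0 -0.39 0 0 0 0.8" --pt "0.02 -0.08 -0.39 0 0 0 0.8" --pt "0.04 -0.18 -0.39 0 0 0.05 0.8" --pt "0.06 -0.27 -0.39 0 0 0.1 0.8"

```text
clock: 27.3
position: [0.6211, 0.1712, 0.2121]
tool_rot: [3.141, 0.001, 2.988]
force: [0.9, -0.9, -1.0]
grip_width: 0.0326
finger_force: 59.9
```

Run:
```python
from h import *
st(); go([.458,-.235,.21],np.pi/2)
```

```text
t27.3 [0.6211 0.1712 0.2121] [3.141e+00 1.000e-03 2.988e+00] F [ 0.9 -0.9 -1. ] w0.0326 ff59.9 q [ 0.2   0.73 -0.92  1.53  0.61  1.19  0.58]
shift [ 0.1981 -0.8527  0.0039] turn [5.000e-04 5.000e-04 6.766e-01]
```

Call:
play_rows --pt "0.02 -0.085 0 0 0 0.068 0.8" --pt "0.04 -0.17 0 0 0 0.136 0.8" --pt "0.06 -0.255 0 0 0 0.203 0.8" --pt "0.08 -0.34 0 0 0 0.271 0.8" --pt "0.1 -0.425 0 0 0 0.338 0.8" --pt "0.12 -0.51 0 0 0 0.406 0.8" --pt "0.14 -0.6 0 0 0 0.474 0.8" --pt "0.16 -0.69 0 0 0 0.541 0.8" --pt "0.18 -0.78 0 0 0 0.609 0.8" --pt "0.194 -0.853 0 0 0 0.677 0.8"

```text
clock: 28.3
position: [0.4608, -0.2368, 0.2122]
tool_rot: [3.14, 0.002, 1.567]
force: [0.8, -0.2, -0.9]
grip_width: 0.0326
finger_force: 59.9
```

Call:
play_rows --pt "0 0 0 0 0 0 0.8" --pt "0 0 0 0 0 0 0.8"

```text
clock: 28.5
position: [0.462, -0.2348, 0.2119]
tool_rot: [3.14, 0.001, 1.573]
force: [0.3, 1.4, -1.8]
grip_width: 0.0329
finger_force: 59.9
```

Run:
```python
from h import *
st(); go([.460,-.235,.107],np.pi/2)
```

```text
t28.5 [ 0.462  -0.2348  0.2119] [3.140e+00 1.000e-03 1.573e+00] F [ 0.3  1.4 -1.8] w0.0329 ff59.9 q [ 0.84  0.44 -0.63  1.88  0.32  0.93  0.06]
shift [-2.000e-04 -4.200e-03  2.097e-01] turn [0.0006 0.0004 0.0011]
```

Call:
play_rows --pt "0 -0.004 0.03 0 0 0 0.8" --pt "0 -0.004 0.09 0 0 0 0.8" --pt "0 -0.004 0.14 0 0 0 0.8" --pt "0 -0.004 0.18 0 0 0 0.8" --pt "0 -0.004 0.2 0 0 0 0.8" --pt "0 -0.004 0.208 0 0 0 0.8" --pt "0 -0.004 0.212 0 0 0 0.8" --pt "0 -0.004 0.212 0 0 0 0.8"

```text
clock: 29.3
position: [0.461, -0.2341, 0.1058]
tool_rot: [3.14, 0.001, 1.575]
force: [0.5, -0.8, -0.7]
grip_width: 0.0325
finger_force: 59.9
```

Call:
play_rows --pt "0 0 0.001 0 0 0 0.54" --pt "0 0 0.001 0 0 0 0.54" --pt "0 0 0.001 0 0 0 0.54" --pt "0 0 -0.05 0 0 0 0.54" --pt "0 0 -0.13 0 0 0 0.54" --pt "0 0 -0.21 0 0 0 0.54" --pt "0.08 0.02 -0.21 0 0 -0.06 0.5" --pt "0.16 0.04 -0.21 0 0 -0.12 0.5" --pt "0.16 0.04 -0.21 0 0 -0.12 0.5"

```text
clock: 30.2
position: [0.4809, -0.1495, 0.2104]
tool_rot: [3.14, -0.001, 1.836]
force: [-1.0, 0.3, -0.5]
grip_width: 0.0427
finger_force: 0.0
```

Run:
```python
from h import *
st(); go([.5445,.302,.17],np.radians(183.7))
```

```text
t30.2 [ 0.4809 -0.1495  0.2104] [ 3.140e+00 -1.000e-03  1.836e+00] F [-1.   0.3 -0.5] w0.0427 ff0.0 q [ 0.74  0.43 -0.72  1.91  0.35  0.93  0.11]
shift [0.8381 0.3591 0.0822] turn [ 1.000e-03  3.000e-04 -6.543e-01]
```

Call:
play_rows --pt "0.084 0.036 0 0 0 -0.065 0.46" --pt "0.168 0.072 0 0 0 -0.13 0.46" --pt "0.25 0.108 0 0 0 -0.196 0.46" --pt "0.335 0.144 0 0 0 -0.262 0.46" --pt "0.42 0.18 0 0 0 -0.327 0.46" --pt "0.5 0.215 0 0 0 -0.393 0.46" --pt "0.587 0.25 0 0 0 -0.458 0.46" --pt "0.67 0.287 0 0 0 -0.523 0.46" --pt "0.754 0.323 0.03 0 0 -0.589 0.46" --pt "0.838 0.359 0.06 0 0 -0.654 0.46"

```text
clock: 31.2
position: [0.5484, 0.2978, 0.1793]
tool_rot: [-3.141, 0.001, -3.084]
force: [1.4, -1.6, 0.6]
grip_width: 0.046
finger_force: 0.0
```

Call:
play_rows --pt "0 0 0.04 0 0 0 0.46" --pt "0 0 0.04 0 0 0 0.46" --pt "0 0 0.04 0 0 0 0.46"

```text
clock: 31.5
position: [0.5481, 0.2955, 0.1599]
tool_rot: [-3.141, -0.001, -3.09]
force: [-0.4, 0.5, -0.4]
grip_width: 0.046
finger_force: 0.0
```

Run:
```python
from h import *
st(); go([.5445,.302,.014],np.radians(183.7))
```

```text
t31.5 [0.5481 0.2955 0.1599] [-3.141e+00 -1.000e-03 -3.090e+00] F [-0.4  0.5 -0.4] w0.0460 ff0.0 q [ 0.01  0.78 -0.96  1.64  0.7   1.11  0.48]
shift [0.0064 0.0135 0.2917] turn [-0.0004 -0.0003 -0.006 ]
```

Call:
play_rows --pt "0.006 0.013 0.05 0 0 -0.005 0.46" --pt "0.006 0.013 0.12 0 0 -0.005 0.46" --pt "0.006 0.013 0.18 0 0 -0.005 0.46" --pt "0.006 0.013 0.23 0 0 -0.005 0.46" --pt "0.006 0.013 0.265 0 0 -0.005 0.46" --pt "0.006 0.013 0.285 0 0 -0.005 0.46" --pt "0.006 0.013 0.292 0 0 -0.005 0.46" --pt "0.006 0.013 0.292 0 0 -0.005 0.8" --pt "0.006 0.013 0.292 0 0 -0.005 0.8" --pt "0.006 0.013 0.292 0 0 -0.005 0.8"

```text
clock: 32.5
position: [0.546, 0.3039, 0.0165]
tool_rot: [3.139, 0.003, -3.079]
force: [-2.7, 0.3, 20.0]
grip_width: 0.0327
finger_force: 59.1
```

Call:
play_rows --pt "0 0 0 0 0 0 0.8" --pt "0 0 -0.03 0 0 0 0.8" --pt "0 0 -0.1 0 0 0 0.8" --pt "0 0 -0.18 0 0 0 0.8" --pt "0 0 -0.26 0 0 0 0.8" --pt "0 0 -0.34 0 0 0 0.8" --pt "0 0 -0.39 0 0 0 0.8" --pt "0 -0.08 -0.39 0 0 0.02 0.8" --pt "0.01 -0.17 -0.39 0 0 0.06 0.8" --pt "0.02 -0.26 -0.39 0 0 0.1 0.8"

```text
clock: 33.5
position: [0.5427, 0.1708, 0.21]
tool_rot: [3.142, 0.001, 2.993]
force: [1.0, 0.5, -1.9]
grip_width: 0.0325
finger_force: 60.6
```

Run:
```python
from h import *
st(); go([.460,-.335,.21],np.pi/2)
```

```text
t33.5 [0.5427 0.1708 0.21  ] [3.142e+00 1.000e-03 2.993e+00] F [ 1.   0.5 -1.9] w0.0325 ff60.6 q [ 0.26  0.63 -0.99  1.74  0.59  1.1   0.5 ]
shift [ 0.0137 -1.025  -0.    ] turn [4.00e-04 4.00e-04 6.79e-01]
```

Call:
play_rows --pt "0 -0.1 0 0 0 0.068 0.8" --pt "0 -0.2 0 0 0 0.136 0.8" --pt "0 -0.3 0 0 0 0.203 0.8" --pt "0 -0.4 0 0 0 0.271 0.8" --pt "0.005 -0.5 0 0 0 0.338 0.8" --pt "0.008 -0.6 0 0 0 0.406 0.8" --pt "0.01 -0.7 0 0 0 0.474 0.8" --pt "0.012 -0.8 0 0 0 0.541 0.8" --pt "0.014 -0.9 0 0 0 0.609 0.8" --pt "0.014 -1 0 0 0 0.679 0.8"

```text
clock: 34.5
position: [0.4627, -0.3233, 0.2103]
tool_rot: [3.14, 0.001, 1.568]
force: [0.8, -0.6, -1.1]
grip_width: 0.0327
finger_force: 60.6
```

Call:
play_rows --pt "-0.02 0 0 0 0 0 0.8" --pt "-0.02 0 0 0 0 0 0.8" --pt "-0.02 0 0 0 0 0 0.8"

```text
clock: 34.8
position: [0.4639, -0.3301, 0.2095]
tool_rot: [3.141, -0.0, 1.575]
force: [-0.2, 0.7, -1.4]
grip_width: 0.033
finger_force: 60.6
```

Run:
```python
from h import *
st(); go([.460,-.335,.1055],np.pi/2)
```

```text
t34.8 [ 0.4639 -0.3301  0.2095] [ 3.141 -0.     1.575] F [-0.2  0.7 -1.4] w0.0330 ff60.6 q [ 0.96  0.52 -0.63  1.75  0.36  0.99  0.2 ]
shift [-0.0097 -0.008   0.208 ] turn [ 0.0004 -0.0001  0.0022]
```

Call:
play_rows --pt "-0.009 -0.008 0.03 0 0 0 0.8" --pt "-0.009 -0.008 0.09 0 0 0 0.8" --pt "-0.009 -0.008 0.14 0 0 0 0.8" --pt "-0.009 -0.008 0.18 0 0 0 0.8" --pt "-0.009 -0.008 0.198 0 0 0 0.8" --pt "-0.009 -0.008 0.206 0 0 0 0.8" --pt "-0.009 -0.008 0.209 0 0 0 0.8" --pt "-0.009 -0.008 0.209 0 0 0 0.8"

```text
clock: 35.6
position: [0.4601, -0.3356, 0.1049]
tool_rot: [3.141, 0.0, 1.575]
force: [0.2, 0.2, -1.5]
grip_width: 0.0331
finger_force: 60.7
```

Call:
play_rows --pt "0 0 0.001 0 0 0 0.54" --pt "0 0 0.001 0 0 0 0.54" --pt "0 0 0.001 0 0 0 0.54" --pt "0 0 -0.05 0 0 0 0.54" --pt "0 0 -0.13 0 0 0 0.54" --pt "0 0 -0.21 0 0 0 0.54" --pt "0 -0.1 -0.25 0 0 0 0.54" --pt "0 -0.15 -0.25 0 0 0 0.6" --pt "0 -0.15 -0.25 0 0 0 0.6"

```text
clock: 36.5
position: [0.3812, -0.3371, 0.2302]
tool_rot: [-3.14, 0.002, 1.571]
force: [0.9, -0.7, -0.7]
grip_width: 0.0339
finger_force: 0.0
```

Run:
```python
from h import *
st(); im=grab_frame('top'); save('top4',im); save('scene4',grab_frame('scene'))
```

```text
t36.5 [ 0.3812 -0.3371  0.2302] [-3.140e+00  2.000e-03  1.571e+00] F [ 0.9 -0.7 -0.7] w0.0339 ff0.0 q [ 1.11  0.4  -0.66  1.88  0.3   0.96  0.32]
```

View pics/top4.png

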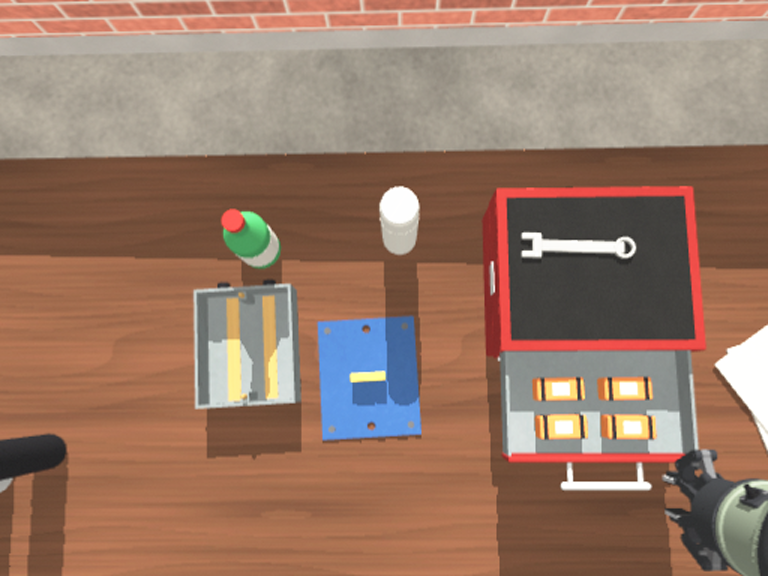

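All four relays lie flat in the drawer, at (558,388), (625,388), (562,427) and (630,427). The cover was knocked and now has its grip at (368,377) and holes at (366,328) and (372,426).

```bash
cat > cov.py <<'E'
from h import *
from scipy.optimize import least_squares
def cover(n,im,z,roi=None):
    "fit 204x170 rectangle at height z (top face) to the blue hull; pose of plate"
    m=blob(im,(105,110,30),(125,255,255)); 
    if roi: k=np.zeros_like(m); k[roi[1]:roi[3],roi[0]:roi[2]]=1; m=m*k
    m=cv2.morphologyEx(m,cv2.MORPH_CLOSE,np.ones((9,9))); cs=cv2.findContours(m,0,1)[0]
    h=cv2.convexHull(max(cs,key=cv2.contourArea))[:,0].astype(float)
    P=[]   # dense hull outline, pixel centres -> world
    for a,b in zip(h,np.roll(h,-1,0)):
        k=max(int(np.linalg.norm(b-a)),1); P+= [a+(b-a)*i/k for i in range(k)]
    W=pix2w(n,P,z)[:,:2]
    def f(p,s=0.):
        c,si=np.cos(p[2]),np.sin(p[2]); d=(W-p[:2])@np.array([[c,-si],[si,c]])
        q=np.abs(d)-np.array([.102,.085])+p[3]
        return np.where(np.all(q<0,1),q.max(1),np.where((q>0).all(1),np.linalg.norm(q,axis=1),q.max(1)))
    r=least_squares(f,[*W.mean(0),.05,0],loss='soft_l1',f_scale=.002)
    return r.x[:2],np.degrees(r.x[2]),r.x[3],np.sqrt(np.mean(r.fun**2))
def pr(l,x): print(l,x[0].round(4),'yaw %.2f shrink %.4f rms %.4f'%x[1:])
E
python3 - <<'E'
from cov import *
for n in('top','scene'):
    a=cv2.resize(cv2.imread(f'pics/{n}0.png')[:,:,::-1],(512,384),interpolation=cv2.INTER_AREA)
    b=cv2.resize(cv2.imread(f'pics/{n}4.png')[:,:,::-1],(512,384),interpolation=cv2.INTER_AREA)
    pr(n+' seated',cover(n,a,.067)); pr(n+' now',cover(n,b,.005))
t=lambda l:np.array(l)/1.5
print('holes now',pix2w('top',t([(366,328),(372,426)]),.005).round(4))
E
```

```text
top seated [0.5948 0.2705] yaw 2.53 shrink 0.0006 rms 0.0006
top now [0.54   0.0665] yaw 2.78 shrink 0.0010 rms 0.0003
scene seated [0.5954 0.2739] yaw 2.68 shrink 0.0003 rms 0.0008
scene now [0.541  0.0698] yaw 2.83 shrink 0.0010 rms 0.0007
holes now [[0.6252 0.0695 0.005 ]
 [0.456  0.0601 0.005 ]]
```

View pics/scene4.png

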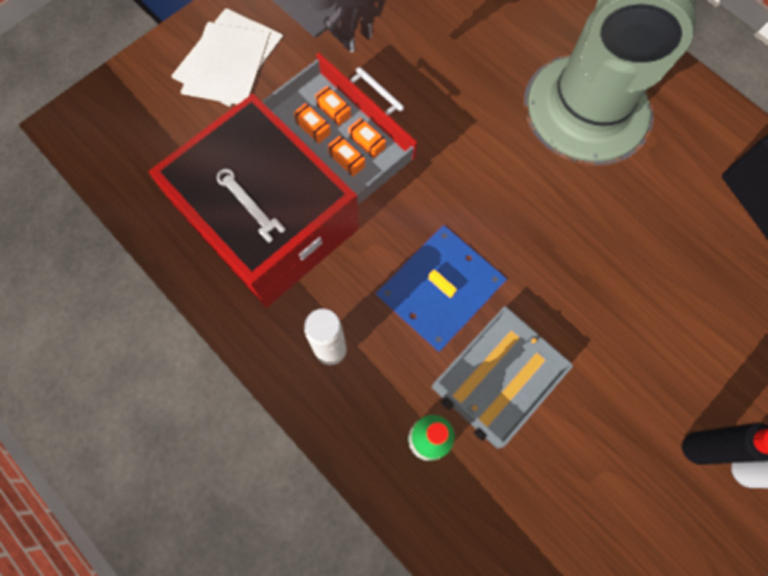

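The scene view agrees: the cover lies flat at (443,284) with its grip up, and the box is empty. Both cameras put the cover at seated + (-0.0546, -0.204). Next I grasp it.

Run:
```python
from h import *
st(); go([.5399,.0678,.12],1.622)
```

```text
t36.6 [ 0.3843 -0.3365  0.2298] [3.141e+00 1.000e-03 1.573e+00] F [0.8 0.7 0. ] w0.0341 ff0.0 q [ 1.11  0.4  -0.66  1.88  0.3   0.96  0.32]
shift [0.8082 0.3127 0.2187] turn [ 0.0002  0.0006 -0.0235]
```

Call:
play_rows --pt "0.09 0.035 0 0 0 -0.003 0.6" --pt "0.18 0.07 0 0 0 -0.006 0.6" --pt "0.27 0.105 0 0 0 -0.01 0.6" --pt "0.36 0.14 0 0 0 -0.014 0.6" --pt "0.45 0.175 0 0 0 -0.02 0.6" --pt "0.54 0.21 0.03 0 0 -0.023 0.6" --pt "0.63 0.245 0.09 0 0 -0.023 0.6" --pt "0.72 0.28 0.15 0 0 -0.023 0.6" --pt "0.808 0.313 0.2 0 0 -0.023 0.6" --pt "0.808 0.313 0.218 0 0 -0.023 0.6"

```text
clock: 37.6
position: [0.5405, 0.0743, 0.1184]
tool_rot: [-3.141, -0.003, 1.627]
force: [-0.7, 0.0, 1.2]
grip_width: 0.0344
finger_force: 0.0
```

Call:
play_rows --pt "0 0 0 0 0 0 0.6" --pt "0 0 0 0 0 0 0.6"

```text
clock: 37.8
position: [0.5398, 0.0692, 0.1198]
tool_rot: [-3.141, -0.0, 1.623]
force: [0.9, -1.3, -0.1]
grip_width: 0.0341
finger_force: 0.0
```

Run:
```python
from h import *
st(); go([.5399,.0678,.0135],1.622)
```

```text
t37.8 [0.5398 0.0692 0.1198] [-3.141 -0.     1.623] F [ 0.9 -1.3 -0.1] w0.0341 ff0.0 q [ 0.24  0.62 -0.66  1.89  0.51  0.81 -0.64]
shift [-0.0028  0.0003  0.2126] turn [-0.0005 -0.0001  0.0006]
```

Call:
play_rows --pt "-0.003 0 0.05 0 0 0 0.6" --pt "-0.003 0 0.11 0 0 0 0.6" --pt "-0.003 0 0.16 0 0 0 0.6" --pt "-0.003 0 0.19 0 0 0 0.6" --pt "-0.003 0 0.205 0 0 0 0.6" --pt "-0.003 0 0.2125 0 0 0 0.6" --pt "-0.003 0 0.2125 0 0 0 0.6" --pt "-0.003 0 0.2125 0 0 0 0.6"

```text
clock: 38.6
position: [0.5404, 0.0671, 0.0148]
tool_rot: [3.14, -0.0, 1.622]
force: [-0.9, 0.2, -0.2]
grip_width: 0.0339
finger_force: 0.0
```

Call:
play_rows --pt "0 0 0 0 0 0 1" --pt "0 0 0 0 0 0 1" --pt "0 0 0 0 0 0 1" --pt "0 0 0 0 0 0 1" --newtons 60

```text
clock: 39.0
position: [0.5403, 0.0671, 0.0148]
tool_rot: [3.14, 0.0, 1.622]
force: [-2.4, -0.5, 10.7]
grip_width: 0.0128
finger_force: 59.9
```

Call:
play_rows --pt "0 0 -0.02 0 0 0 1" --pt "0 0 -0.06 0 0 0 1" --pt "0 0 -0.13 0 0 0 1" --pt "0 0 -0.21 0 0 0 1" --pt "0 0 -0.28 0 0 0 1" --pt "0 0 -0.3 0 0 0 1" --pt "0 0 -0.3 0 0 0 1"

```text
clock: 39.7
position: [0.5404, 0.0669, 0.1653]
tool_rot: [3.139, 0.0, 1.622]
force: [0.5, 0.1, -4.0]
grip_width: 0.0126
finger_force: 59.2
```

Run:
```python
from h import *
st(); go([.5945,.2718,.13],1.619)
```

```text
t39.7 [0.5404 0.0669 0.1653] [3.139 0.    1.622] F [ 0.5  0.1 -4. ] w0.0126 ff59.2 q [ 0.28  0.56 -0.7   1.85  0.46  0.89 -0.6 ]
shift [0.4039 0.1288 0.0708] turn [0.0011 0.0001 0.0013]
```

Call:
play_rows --pt "0.05 0.016 0 0 0 0 1" --pt "0.11 0.035 0 0 0 0 1" --pt "0.18 0.057 0 0 0 0 1" --pt "0.25 0.08 0 0 0 0 1" --pt "0.31 0.1 0 0 0 0 1" --pt "0.36 0.115 0 0 0 0 1" --pt "0.39 0.125 0 0 0 0 1" --pt "0.402 0.129 0.02 0 0 0.001 1" --pt "0.402 0.129 0.04 0 0 0.001 1" --pt "0.402 0.129 0.05 0 0 0.001 1"

```text
clock: 40.7
position: [0.5934, 0.2692, 0.1368]
tool_rot: [-3.14, 0.002, 1.619]
force: [-0.1, -1.0, -3.3]
grip_width: 0.0124
finger_force: 59.0
```

Call:
play_rows --pt "0 0 0 0 0 0 1" --pt "0 0 0 0 0 0 1"

```text
clock: 40.9
position: [0.5942, 0.2701, 0.139]
tool_rot: [-3.142, 0.0, 1.619]
force: [-0.3, -0.2, -2.4]
grip_width: 0.0126
finger_force: 59.0
```

Run:
```python
from cov import *
o=st(); go([.5945,.2709,.0905],1.619)
for n in('scene','top'):
    im=grab_frame(n)
    try: pr(n,cover(n,im,o['position'][2]-.0148+.005))
    except Exception as e: print(e)
```

```text
t40.9 [0.5942 0.2701 0.139 ] [-3.142  0.     1.619] F [-0.3 -0.2 -2.4] w0.0126 ff59.0 q [-0.11  0.74 -0.66  1.58  0.51  1.   -0.87]
shift [0.0016 0.0008 0.0969] turn [-0.      0.0002 -0.    ]
scene [0.5966 0.2721] yaw 2.49 shrink 0.0009 rms 0.0008
top [0.6269 0.2399] yaw 3.85 shrink 0.0316 rms 0.0140
```

Call:
play_rows --pt "0.002 0 0.03 0 0 0 1" --pt "0.002 0 0.06 0 0 0 1" --pt "0.002 0 0.08 0 0 0 1" --pt "0.002 0 0.092 0 0 0 1" --pt "0.002 0 0.1 0 0 0 1" --pt "0.002 0 0.106 0 0 0 1" --pt "0.002 0 0.11 0 0 0 1" --pt "0.002 0 0.11 0 0 0 1"

```text
clock: 41.8
position: [0.594, 0.2721, 0.0839]
tool_rot: [3.141, -0.0, 1.62]
force: [0.7, 0.0, -2.8]
grip_width: 0.0128
finger_force: 59.0
```

Call:
play_rows --pt "0 0 0.003 0 0 0 1" --pt "0 0 0.006 0 0 0 1" --pt "0 0 0.009 0 0 0 1" --pt "0 0 0.011 0 0 0 1" --pt "0 0 0.013 0 0 0 1" --pt "0 0 0.014 0 0 0 1" --pt "0 0 0.014 0 0 0 1"

```text
clock: 42.5
position: [0.5939, 0.2721, 0.0769]
tool_rot: [-3.141, 0.0, 1.62]
force: [-0.6, -0.3, -3.1]
grip_width: 0.0127
finger_force: 59.1
```

Call:
play_rows --pt "0 0 0.0015 0 0 0 1" --pt "0 0 0.003 0 0 0 1" --pt "0 0 0.003 0 0 0 1"

```text
clock: 42.8
position: [0.594, 0.2722, 0.0768]
tool_rot: [3.141, 0.0, 1.62]
force: [-8.3, -5.5, 18.4]
grip_width: 0.0126
finger_force: 62.0
```

Seated at the expected height. Release and rise.

Call:
play_rows --pt "0 0 0 0 0 0 0.6" --pt "0 0 0 0 0 0 0.6" --pt "0 0 0 0 0 0 0.6" --pt "0 0 -0.05 0 0 0 0.6" --pt "0 0 -0.15 0 0 0 0.6" --pt "0 0 -0.25 0 0 0 0.6" --pt "-0.1 -0.04 -0.3 0 0 0 0.8" --pt "-0.2 -0.09 -0.3 0 0 0 1" --pt "-0.3 -0.14 -0.3 0 0 0 1" --pt "-0.4 -0.19 -0.3 0 0 0 1"

```text
clock: 43.8
position: [0.5185, 0.0901, 0.2255]
tool_rot: [3.141, 0.0, 1.62]
force: [1.1, -0.3, -0.1]
grip_width: 0.0001
finger_force: 0.0
```

Run:
```python
from cov import *
st(); go([.33,-.286,.22],np.pi/2)
for n in('scene','top'):
    im=grab_frame(n); pr(n,cover(n,im,.067))
```

```text
t43.8 [0.5185 0.0901 0.2255] [3.141 0.    1.62 ] F [ 1.1 -0.3 -0.1] w0.0001 ff0.0 q [ 0.28  0.46 -0.75  1.84  0.37  0.99 -0.58]
shift [-0.7327 -0.4136  0.0109] turn [0.0002 0.0001 0.0235]
scene [0.5951 0.274 ] yaw 2.58 shrink 0.0001 rms 0.0008
top [0.5991 0.2747] yaw 1.98 shrink 0.0047 rms 0.0152
```

Call:
play_rows --pt "-0.08 -0.04 0 0 0 0 0.69" --pt "-0.16 -0.08 0 0 0 0 0.69" --pt "-0.24 -0.12 0 0 0 0 0.69" --pt "-0.32 -0.16 0 0 0 0 0.69" --pt "-0.4 -0.19 0 0 0 0 0.69" --pt "-0.48 -0.23 0 0 0 0.01 0.69" --pt "-0.56 -0.26 0 0 0 0.02 0.69" --pt "-0.64 -0.29 0 0 0 0.0235 0.69" --pt "-0.7 -0.31 0 0 0 0.0235 0.69" --pt "-0.737 -0.323 0 0 0 0.0235 0.69"

```text
clock: 44.9
position: [0.3753, -0.2867, 0.2253]
tool_rot: [-3.142, 0.0, 1.568]
force: [-0.0, 0.1, -0.0]
grip_width: 0.0267
finger_force: 0.0
```

Run:
```python
from h import *
im=cv2.resize(cv2.imread('pics/top4.png')[:,:,::-1],(512,384),interpolation=cv2.INTER_AREA)
v,u=np.mgrid[:384,:512]; hsv=cv2.cvtColor(im,cv2.COLOR_RGB2HSV)
m=(u>385)&(u<422)&(v>312)&(v<334)&(hsv[...,2]>190)&(hsv[...,1]<50)
P=pix2w('top',np.c_[u[m],v[m]],.139); print(P[:,0].min(),P[:,0].max(),P[:,0].mean(),'(before: mean .5188 for true .5203)')
st(); go([.3765,-.286,.118],np.pi/2)
```

```text
0.3734533703789479 0.3823719530656894 0.37790467365607755 (before: mean .5188 for true .5203)
t44.9 [ 0.3753 -0.2867  0.2253] [-3.142  0.     1.568] F [-0.   0.1 -0. ] w0.0267 ff0.0 q [ 1.06  0.34 -0.66  1.97  0.27  0.91  0.26]
shift [0.0015 0.0025 0.2146] turn [-0.      0.0002 -0.0012]
```

Call:
play_rows --pt "0.001 0.0065 0.04 0 0 0 0.69" --pt "0.001 0.0065 0.09 0 0 0 0.69" --pt "0.001 0.0065 0.13 0 0 0 0.69" --pt "0.001 0.0065 0.16 0 0 0 0.69" --pt "0.001 0.0065 0.19 0 0 0 0.69" --pt "0.001 0.0065 0.21 0 0 0 0.69" --pt "0.001 0.0065 0.214 0 0 0 1" --pt "0.001 0.0065 0.214 0 0 0 1" --pt "0.001 0.0065 0.214 0 0 0 1" --pt "0.001 0.0065 0.214 0 0 0 1" --newtons 40

```text
clock: 45.9
position: [0.3787, -0.2835, 0.1178]
tool_rot: [-3.14, -0.001, 1.571]
force: [1.8, -1.3, -29.4]
grip_width: 0.0094
finger_force: 38.6
```

Call:
play_rows --pt "0 0.02 0 0 0 0 1" --pt "0 0.05 0 0 0 0 1" --pt "0 0.085 0 0 0 0 1" --pt "0 0.12 0 0 0 0 1" --pt "0 0.155 0 0 0 0 1" --pt "0 0.19 0 0 0 0 1" --pt "0 0.225 0 0 0 0 1" --pt "0 0.255 0 0 0 0 1" --pt "0 0.28 0 0 0 0 1" --pt "0 0.29 0 0 0 0 1"

```text
clock: 46.9
position: [0.5244, -0.2846, 0.1178]
tool_rot: [-3.14, 0.0, 1.57]
force: [-2.8, -6.0, -15.7]
grip_width: 0.0095
finger_force: 40.2
```

Call:
play_rows --pt "0 0.006 0 0 0 0 1" --pt "0 0.012 0 0 0 0 1" --pt "0 0.016 0 0 0 0 1" --pt "0 0.018 0 0 0 0 1" --pt "0 0.018 0 0 0 0 1"

```text
clock: 47.4
position: [0.5326, -0.2847, 0.1178]
tool_rot: [-3.14, 0.0, 1.57]
force: [-0.0, -5.1, -20.2]
grip_width: 0.0096
finger_force: 39.9
```

Call:
play_rows --pt "0 0.002 0 0 0 0 1" --pt "0 0.004 0 0 0 0 1" --pt "0 0.004 0 0 0 0 1"

```text
clock: 47.7
position: [0.5343, -0.2847, 0.1178]
tool_rot: [-3.139, 0.0, 1.57]
force: [-1.8, -6.0, -19.6]
grip_width: 0.0093
finger_force: 40.0
```

Call:
play_rows --pt "0 0.002 0 0 0 0 1" --pt "0 0.004 0 0 0 0 1" --pt "0 0.006 0 0 0 0 1" --pt "0 0.006 0 0 0 0 1"

```text
clock: 48.1
position: [0.5344, -0.2847, 0.1176]
tool_rot: [-3.133, 0.0, 1.569]
force: [-22.8, -1.3, -1.7]
grip_width: 0.0094
finger_force: 41.9
```

Call:
play_rows --pt "0 0.002 0 0 0 0 1" --pt "0 0.004 0 0 0 0 1" --pt "0 0.004 0 0 0 0 1"

```text
clock: 48.4
position: [0.5345, -0.2847, 0.1176]
tool_rot: [-3.129, 0.0, 1.569]
force: [-36.9, 1.6, 9.2]
grip_width: 0.0094
finger_force: 43.5
```

Call:
play_rows --pt "0 0 0 0 0 0 0.7" --pt "0 0 0 0 0 0 0.7" --pt "0 0 0 0 0 0 0.7" --pt "0 -0.008 0 0 0 0 0.7" --pt "0 -0.008 0 0 0 0 0.7" --pt "0 -0.008 -0.05 0 0 0 0.7" --pt "0 -0.008 -0.12 0 0 0 0.7" --pt "0 -0.05 -0.2 0 0 0 0.7" --pt "0 -0.15 -0.2 0 0 0 1" --pt "0 -0.25 -0.2 0 0 0 1"

```text
clock: 49.4
position: [0.4147, -0.2834, 0.219]
tool_rot: [3.14, 0.001, 1.572]
force: [-0.2, -1.2, -0.5]
grip_width: 0.0006
finger_force: 0.0
```

Run:
```python
from h import *
st(); im=grab_frame('top'); save('top5',im[110:290,300:490],4)
v,u=np.mgrid[:384,:512]; hsv=cv2.cvtColor(im,cv2.COLOR_RGB2HSV)
m=(u>375)&(u<425)&(v>240)&(v<266)&(hsv[...,2]>190)&(hsv[...,1]<50)
P=pix2w('top',np.c_[u[m],v[m]],.139); c=P[np.abs(P[:,1]+.27)<.03]; print(len(c),c[:,0].min(),c[:,0].max(),c[:,0].mean())
```

```text
t49.4 [ 0.4147 -0.2834  0.219 ] [3.140e+00 1.000e-03 1.572e+00] F [-0.2 -1.2 -0.5] w0.0006 ff0.0 q [ 0.98  0.4  -0.64  1.91  0.29  0.92  0.2 ]
134 0.5297478682315132 0.5415452860460211 0.5345172353464817
```

View pics/top5.png

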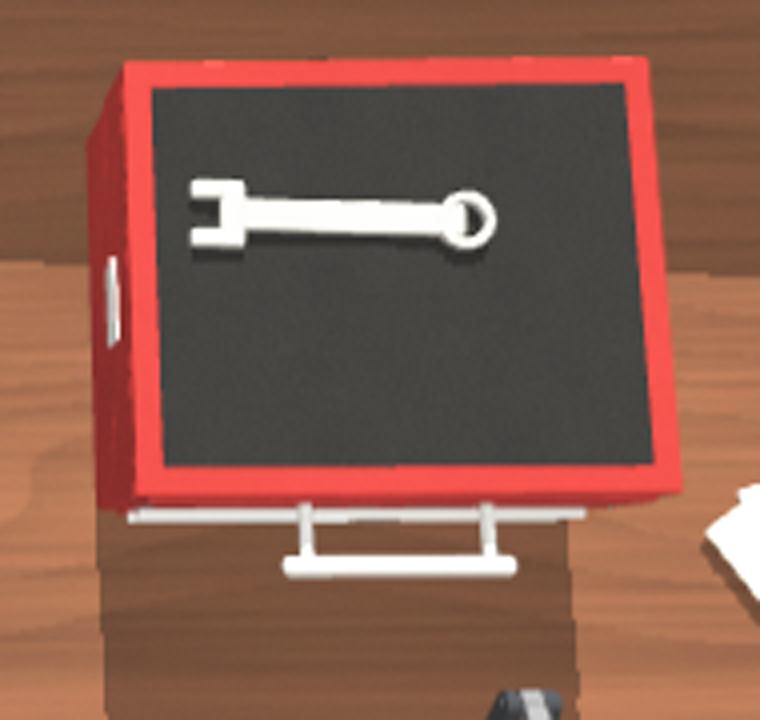

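The drawer looks shut: no tray shows between the chest lip and the handle at crop (400,567). I'll confirm it by pushing the bar with closed fingers from the front.

Call:
play_rows --pt "0 0.04 0.06 0 0 0 1" --pt "0 0.1 0.13 0 0 0 1" --pt "0 0.14 0.18 0 0 0 1" --pt "0 0.15 0.18 0 0 0 1" --pt "0 0.16 0.18 0 0 0 1" --pt "0 0.17 0.18 0 0 0 1" --pt "0 0.18 0.18 0 0 0 1" --pt "0 0.187 0.18 0 0 0 1" --pt "0 0.194 0.18 0 0 0 1" --pt "0 0.2 0.18 0 0 0 1"

```text
clock: 50.45
position: [0.5158, -0.2839, 0.1286]
tool_rot: [3.141, 0.0, 1.571]
force: [0.1, 0.2, -0.1]
grip_width: -0.0
finger_force: 0.0
```

Call:
play_rows --pt "0 0.004 0 0 0 0 1" --pt "0 0.008 0 0 0 0 1" --pt "0 0.012 0 0 0 0 1" --pt "0 0.014 0 0 0 0 1"

```text
clock: 50.85
position: [0.5175, -0.284, 0.128]
tool_rot: [-3.131, -0.0, 1.569]
force: [-40.6, 6.4, 32.3]
grip_width: 0.0001
finger_force: 25.2
```

Call:
play_rows --pt "0 -0.03 0 0 0 0 1" --pt "0 -0.08 0 0 0 0 1" --pt "0 -0.14 -0.05 0 0 0 1" --pt "0 -0.2 -0.13 0 0 0 1" --pt "0 -0.22 -0.2 0 0 0 1" --pt "0 -0.22 -0.25 0 0 0 1" --pt "0 -0.22 -0.25 0 0 0 1"

```text
clock: 51.55
position: [0.4134, -0.2846, 0.2565]
tool_rot: [3.138, 0.003, 1.57]
force: [0.0, 0.5, 0.0]
grip_width: -0.0001
finger_force: 0.0
```

Run:
```python
from cov import *
st()
for n in('scene','top'):
    im=grab_frame(n); pr(n,cover(n,im,.067)); save(n+'6',im)
```

```text
t51.5 [ 0.4134 -0.2846  0.2565] [3.138e+00 3.000e-03 1.570e+00] F [0.  0.5 0. ] w-0.0001 ff0.0 q [ 1.01  0.35 -0.66  1.87  0.26  1.    0.23]
scene [0.5951 0.274 ] yaw 2.58 shrink 0.0001 rms 0.0008
top [0.5943 0.2706] yaw 2.59 shrink 0.0004 rms 0.0006
```

View pics/top6.png

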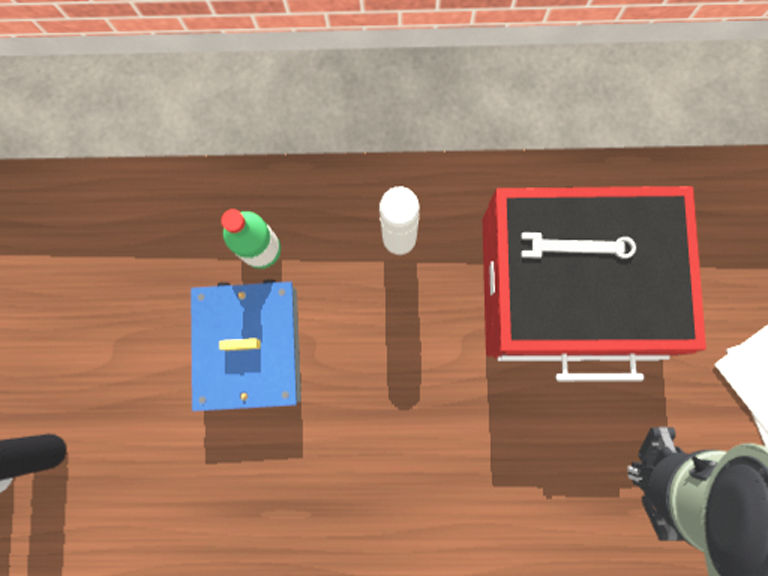

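View pics/scene6.png

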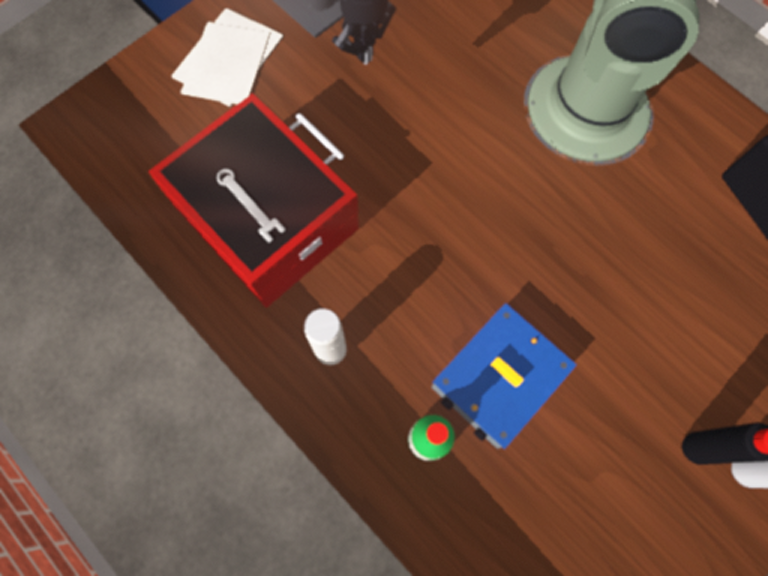

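The cover matches its original seated pose (grip at (239,344), pins showing), the drawer is shut, and the spray can, bottle and wrench haven't moved. I'm handing the job in.

```bash
python3 -c "
from workcell import *
print(job_done())"
```

```text
the job is handed in; nothing more can be done
None
```

The job is handed in at about 52 s of the 208 s allowed: all four relays are in the shut drawer, the cover is back over its pins, and the spray can, cleaner bottle and wrench are where they were; one risk is my last push on the closed drawer's handle, which read about 40.6 N in x (52 N overall), made with the fingers, so the 40 N limit on the arm or gripper body should not apply.

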